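# Torque the engine's inspection plug to the click

### The job

Take the click wrench out of its tray, fit its socket fully home over the big six-sided plug in the middle of the engine's side cover, and tighten the plug clockwise until the wrench clicks. Stop at the click: do not heave on until the handle is hard over against its stop. Then take the wrench off, lower it back into its saddles in the tray, and leave the rest of the bench alone.

Things in the scene. Friction and masses are not known exactly. Their poses are not given: they have to be found in the camera images.
- wrench_grip (a point): hold the click wrench here, on its axis 125 mm from the socket's axis; x along the handle away from the head, z up. Wrench 290 mm long, 0.45 kg, balancing 81 mm from the socket's axis: steel head with a socket under it, round 19 mm tube, black flat-sided grip (26 mm wide, 30 mm high, 105 to 255 mm from the socket's axis) with red end bands. Let go on the plug, it stays but droops some 0.1 rad
- socket (a point): centre of the open mouth of the wrench's socket, 36 mm below the wrench's axis; x towards the handle, z up. The socket is 45 mm across outside, with a six-sided hole 33 mm across flats and 25 mm deep, flats facing along x and every 60 degrees
- wrench_tube (a joint): breakaway angle of the handle at an upright pivot 45 mm from the socket's axis: 0 straight, 0.20 rad at its hard stop. A preloaded spring keeps it straight (under 0.02) until some 1.1 N m clockwise from above acts at the pivot (14 N across the handle at wrench_grip); then it gives, rising to 1.7 N m at the stop. From 0.05 it has clicked. No ratchet
- wrench: head of the click wrench; origin on the socket's axis at the height of the handle's axis, x towards the handle, z up
- plug: big black plug in the middle of the engine's cover: flange 49 mm across, 4 mm thick; hexagon 32 mm across flats, 18 mm high, flats facing along x and every 60 degrees, then 5 mm tapering to 24 mm on top. Origin under the flange, z up. Fully home, the socket's mouth lies on the flange, 4 mm above this origin. Drag 0.6 N m; seats after 0.25 to 0.6 rad clockwise from above (unseen)
- engine: small one-cylinder engine lying on its side on two timbers, fixed; round alloy cover on top (158 mm across, its top 165 mm above the bench), finned barrel towards its +x, gearbox towards its +y, all lower than the plug. Origin on the bench under the plug's axis
- timing_plug: small black plug with a 14 mm hexagon on the same cover, 49 mm from the big plug, already tight; leave alone. Origin under it, 170 mm above the bench
- tray: grey moulded tray of the wrench, fixed: 335 x 105 mm, walls 20 mm high. Two notched saddles, 12 mm thick, up to 66 mm high, carry the wrench level: one 62 mm from the socket's axis (notch 22 mm wide, for the tube), one 232 mm from it (29 mm wide, for the grip); the notches flare at the top. Origin on the bench, 120 mm from the socket's axis towards the handle; x along the handle
- rest_grip (a point): point of the tray where the wrench's grip point lies when it rests in the saddles, 52 mm above the bench; x along the handle
- rest_socket (a point): point of the tray where the centre of the socket's mouth lies when the wrench rests in the saddles, 16 mm above the bench; x along the handle
- cup: blue plastic cup 68 mm across, 62 mm high, loose; leave alone. Origin under its middle
- driver: screwdriver 200 mm long with a red handle, loose; leave alone. Origin at its middle on the bench
- piston: aluminium piston 54 mm across, 50 mm high, loose; leave alone. Origin under its middle

How it is judged:
On the way, in this order (a step that is already met when the one before it is completed fails the run):
1. the socket is fully home on the big plug (z of socket in the frame of plug below 0.009 m and horizontal distance between socket and plug below 0.006 m and angle between the z axis of wrench and the z axis of plug, either way round below 0.2 rad), for 0.2 s.
2. the wrench clicks while its socket is on the plug (value of joint wrench_tube above 0.05 rad and z of socket in the frame of plug below 0.012 m and horizontal distance between socket and plug below 0.008 m), for 0.1 s.
At the end, for the whole second after the job is handed in: After the click on the plug, the wrench lies in its tray again as it was found: socket and grip point within 15 mm of their places, upright within 0.25 rad, handle straight (under 0.03 rad), at rest and let go (distance between socket and rest_socket below 0.015 m and distance between wrench_grip and rest_grip below 0.015 m and angle between wrench's own z axis and vertical below 0.25 rad and value of joint wrench_tube below 0.03 rad and linear speed of wrench below 0.02 m/s); the robot touches nothing.
It fails at once if the handle is pulled on past the click until it is nearly against its stop (over 0.17 rad of 0.20) (value of joint wrench_tube above 0.17 rad).
It fails at once if the robot's fingers or arm bear on the engine or its plugs with more than 15 N (contact force between any of the fingers, the arm and engine above 15 N or contact force between any of the fingers, the arm and plug above 15 N or contact force between any of the fingers, the arm and timing_plug above 15 N).
It fails at once if the wrench is knocked against the engine or the small plug with more than 15 N (contact force between wrench and engine above 15 N or contact force between wrench and timing_plug above 15 N).
It fails at once if the cup, the screwdriver or the piston is shifted by more than 30 mm (distance of any of cup, driver, piston from where it was at the start of the episode above 0.03 m).
It also fails if it takes over 72 s, if anything falls off the work surface, if the arm or the gripper's body presses on something with over 40 N, if the wrist force passes 120 N, or if a joint passes its speed limit or range.

### The arm

A 6-joint arm with a two-finger parallel gripper is mounted at the origin on the work surface. World frame = base frame: x ahead of the robot, y to its left, z up, the work surface at z = 0. Lengths are in m, angles in rad, forces in N, time in s.
With the tool pointing down it reaches from about 0.3 to 1 m from the base axis. Payload 5.1 kg.
Tool frame: the origin (TCP) lies at the very end of the fingers, on their centre line; the grasp point (between the pads) lies 19 mm behind it (arm.grip_depth is the distance from the TCP to the grasp point, in m); z points along the fingers, y is the line along which they close (so a half turn about z gives the same grasp; the last joint's range is limited). The gripper opens to 95 mm and grips with 3 to 60 N. Pads are 20 mm wide; open, the fingers measure 119 mm over their backs; the gripper's body (75 mm by 180 mm) begins 59 mm behind the grasp point.
Start: joints at [1.157, 0.124, 1.65, -0, 1.367, -0.083], TCP at [0.211, 0.615, 0.215] pointing down, gripper open.
Joint ranges: [-2.61, 2.61], [-1.02, 2.33], [0.03, 2.71], [-1.35, 4.49], [0.32, 2.68], [-2.91, 2.91]. Speed limits (rad/s): [2.57, 2.57, 3.14, 3.14, 3.14, 3.14].

### API

Orientations are given as a unit quaternion [w, x, y, z].
In Python, from cell import status, grab_frame, get_calibration, ticket, finder, arm gives the robot as it stands. The module is installed in compiled form; this text tells all that it offers.
- The arm moves only by the tool play_rows, never from a script. Its argument "series" is one flat list of numbers, 5 for each row, row after row: the opening, from 0 (shut) to 1 (fully open), then the shift along the tool's x, y, z each as a share of 60 mm, from -1 to 1, then the turn about the tool's z as a share of 0.15 rad, from -1 to 1. A call has 1 to 8 rows; each row shifts and turns the commanded pose from where the row before left it, along the tool's axes as they then stand; what a row does not reach is not made up. A row lasts 1/8 s, in which the tool goes at most 62.5 mm and 10.7 degrees, less where a joint would pass 70% of its speed; a pose out of reach is approached as far as the arm can. A call with a number of a shift or a turn outside -1 to 1 is refused whole. A call with a gripper value outside its range is refused whole. The fingers move at their own pace and stop on an object; "grip_force" is the grip in N (left out, the last holds). Time passes only in rows, so rows that do not move let the fingers close. It gives the time, the measured TCP pose, the force, the opening and the grip force at its end, in the units of the state.
- status.get_obs(): the state, without advancing time (a new reading comes with each control period).
- grab_frame(name): name is "side" or "top" or "wrist"; returns (picture, depth): 420x560x3 uint8, red, green, blue; 420x560 float32, m along the optical axis (not along the pixel's ray), 0 where there is no reading.
- get_calibration(name): a dict with "mtx" (3x3 intrinsics, pixels), "cam_to_world" (4x4, takes a point from camera to world coordinates). Camera axes: x right, y down, z forward; pixel columns grow to the right and rows downward; lengths in m; the calibration is good to about 2 mm. A picture is of the moment at which its call begins: read the wrist's pose just before it. get_calibration takes no time and is no camera call; for the wrist camera it gives the pose at the moment of the call.
- ticket.finish_job(): hands the job in; it is judged then, once.
Trained networks look in the newest picture that a camera, given by its name, has taken for a name from the list of things; names that differ only in an ending like _2 or _b are one class to them, and where a whole thing is asked for, a point or a joint stands for the part that bears it (a point fixed in the world has none). Each returns a list of dicts, best first, with "confidence" (0 to 1); they miss things now and then, are a little off and sometimes report something else, mostly with a low value. They report only what shows in the picture. A call takes as long as a camera call.
- finder.look_for(camera, thing): "position" ([x, y, z] in m, in world coordinates, good to about 4 mm: the middle of the surface that is visible of it).
- finder.cut_out(camera, thing): "region" (420x560 bool, what is visible of it).
The state is a dict: "time_s": time; "joint_pos": joint angles; "joint_velocities": joint speeds; "joint_efforts": joint torques, N m; "tool_pos": TCP position; "orientation": TCP orientation; "force": force on the tool from outside, world axes, zero at the start; "wrist_torque": the same for the moment, N m; "grip_width": opening from 0.0 (shut) to 1.0 (fully open); "grip_force": force on a finger pad.
Only numpy, scipy, OpenCV 4.12 (cv2) and the standard library are available. Lean on these libraries where they do the work, as an engineer would, in place of code of your own. Each camera call takes 0.05 s, during which the arm holds its last target. There are 200 camera calls.

## Working session

There is one attempt and no reset: what is moved stays moved. The work goes in short steps, Python scripts to look and compute and a tool call to move; the robot and the scene stay as the last step left them, time stands still between calls to the robot, and variables do not carry over. Pictures are saved under pics/ and viewed, at most 13 in all, crops included, and the job is handed in when it is done.

Besides the shell and the picture viewer there is one more tool, called after "Request:" as name(argument=value, ...), one argument or row to a line, values as JSON. play_rows: Moves the arm, as the interface text tells. Its arguments: {"type":"object","properties":{"series":{"type":"array","items":{"type":"number","minimum":-1,"maximum":1}},"grip_force":{"type":"number"}},"required":["series"]}

```bash
mkdir -p pics; cat > h.py <<'E'
import numpy as np, cv2
from cell import status, grab_frame, get_calibration, ticket, finder, arm
def cloud(cam,d):
    c=get_calibration(cam);K=np.array(c["mtx"]);T=np.array(c["cam_to_world"])
    v,u=np.indices(d.shape)
    P=np.stack([(u-K[0,2])/K[0,0]*d,(v-K[1,2])/K[1,1]*d,d],-1)
    W=P@T[:3,:3].T+T[:3,3]; W[d<=0]=np.nan
    return W
E
python3 - <<'E'
from h import *
o=status.get_obs();print({k:np.round(v,3) for k,v in o.items()})
for cam in("top","side"):
    p,d=grab_frame(cam);cv2.imwrite(f"pics/{cam}.png",p[...,::-1])
    W=cloud(cam,d);np.savez(cam+".npz",p=p,W=W)
    for t in("wrench_grip","socket","wrench","plug","timing_plug","engine","tray","cup","driver","piston"):
        print(cam,t,[(np.round(r["position"],3),round(r["confidence"],2)) for r in finder.look_for(cam,t)[:2]])
E
```

```text
{'time_s': np.float64(0.0), 'joint_pos': array([ 1.157,  0.124,  1.652,  0.   ,  1.367, -0.083]), 'joint_velocities': array([ 0.001,  0.002, -0.001, -0.001,  0.001,  0.   ]), 'joint_efforts': array([ 2.0000e-03, -4.1760e+01, -3.5994e+01,  7.8000e-02,  4.9000e-02,
       -0.0000e+00]), 'tool_pos': array([0.211, 0.614, 0.213]), 'orientation': array([-0.   ,  0.165,  0.986, -0.001]), 'force': array([ 0.14 , -0.117,  0.508]), 'wrist_torque': array([ 0.034, -0.001, -0.02 ]), 'grip_force': np.float64(0.0), 'grip_width': np.float64(1.005)}
top wrench_grip []
top socket [(array([ 0.561, -0.256,  0.062]), 0.69)]
top wrench [(array([ 0.563, -0.256,  0.064]), 0.89)]
top plug [(array([0.492, 0.12 , 0.2  ]), 0.56)]
top timing_plug [(array([0.461, 0.159, 0.181]), 0.41)]
top engine [(array([0.505, 0.164, 0.127]), 0.82)]
top tray [(array([ 0.559, -0.268,  0.003]), 0.65)]
top cup [(array([ 0.401, -0.002,  0.013]), 0.95)]
top driver [(array([ 0.37 , -0.237,  0.026]), 0.78)]
top piston [(array([ 0.782, -0.114,  0.045]), 0.8)]
side wrench_grip []
side socket [(array([ 0.564, -0.295,  0.063]), 0.98), (array([ 0.563, -0.322,  0.002]), 0.41)]
side wrench [(array([ 0.564, -0.292,  0.061]), 0.78)]
side plug [(array([0.494, 0.111, 0.186]), 0.61)]
side timing_plug [(array([0.46 , 0.158, 0.172]), 0.61), (array([ 0.566, -0.292,  0.06 ]), 0.2)]
side engine [(array([0.509, 0.08 , 0.104]), 0.84), (array([ 0.561, -0.322,  0.002]), 0.4)]
side tray [(array([ 0.561, -0.319,  0.006]), 0.73)]
side cup [(array([ 0.403, -0.021,  0.042]), 0.93)]
side driver [(array([ 0.374, -0.252,  0.02 ]), 0.82)]
side piston [(array([ 0.775, -0.128,  0.036]), 0.85), (array([0.513, 0.08 , 0.104]), 0.15)]
```

View pics/top.png

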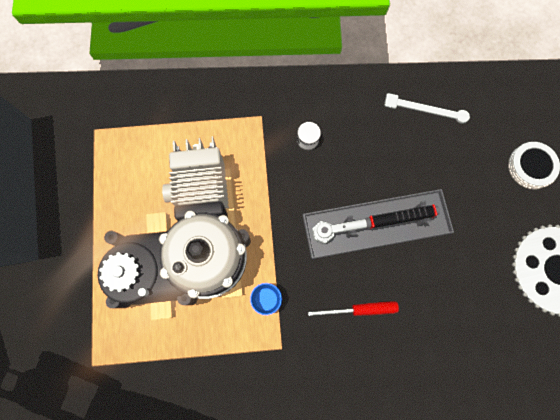

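View pics/side.png

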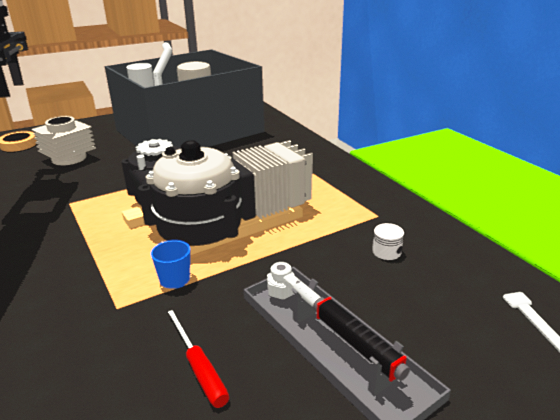

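The top view shows the wrench head at about (323,232) with its handle running right to (437,211). The big plug is at (198,250), the timing plug at (179,267) and the cup at (266,298). Next I fit the wrench axis from depth.

```bash
python3 - <<'E'
from h import *
for cam in("top","side"):
    z=np.load(cam+".npz");W=z["W"];p=z["p"].astype(int)
    m=(W[...,0]>.48)&(W[...,0]<.66)&(W[...,1]<-.12)&(W[...,1]>-.5)&(W[...,2]>.045)&(W[...,2]<.09)
    P=W[m];c=p[m]
    v=np.linalg.svd(P[:,:2]-P[:,:2].mean(0),full_matrices=0)[2][0]; v*=-np.sign(v[1])
    s=(P[:,:2])@v; n=np.array([-v[1],v[0]]);t=P[:,:2]@n
    s0=s.min()
    for a in np.arange(0,.3,.02):
        k=(s-s0>=a)&(s-s0<a+.02)
        if k.sum(): print(round(a,3),k.sum(),"t mid %.4f w %.3f z %.3f"%((np.percentile(t[k],3)+np.percentile(t[k],97))/2,np.ptp(np.percentile(t[k],[3,97])),np.percentile(P[k,2],95)))
    print(cam,"yaw",np.degrees(np.arctan2(v[1],v[0])),"len",np.ptp(s),"start",v*s0+n*np.median(t),"end",v*s.max()+n*np.median(t))
    red=(c[:,0]>120)&(c[:,1]<60)&(c[:,2]<60)
    print("red s",np.percentile(s[red]-s0,[2,98]))
z=np.load("top.npz");W=z["W"]
m=(W[...,0]>.44)&(W[...,0]<.54)&(W[...,1]>.06)&(W[...,1]<.17)&(W[...,2]>.187)
print("plug",W[m].min(0),W[m].max(0),np.median(W[m],0),m.sum())
E
```

```text
0.0 127 t mid 0.5177 w 0.033 z 0.065
0.02 106 t mid 0.5179 w 0.030 z 0.065
0.04 71 t mid 0.5188 w 0.015 z 0.062
0.06 100 t mid 0.5193 w 0.038 z 0.065
0.08 117 t mid 0.5196 w 0.039 z 0.066
0.1 80 t mid 0.5190 w 0.018 z 0.064
0.12 114 t mid 0.5188 w 0.024 z 0.070
0.14 106 t mid 0.5189 w 0.025 z 0.070
0.16 111 t mid 0.5189 w 0.025 z 0.070
0.18 111 t mid 0.5188 w 0.024 z 0.070
0.2 106 t mid 0.5188 w 0.024 z 0.070
0.22 114 t mid 0.5191 w 0.025 z 0.071
0.24 180 t mid 0.5194 w 0.046 z 0.069
0.26 93 t mid 0.5192 w 0.025 z 0.070
0.28 16 t mid 0.5185 w 0.017 z 0.064
top yaw -81.31270260056384 len 0.284996411858711 start [ 0.54227256 -0.11954491] end [ 0.5853189  -0.40127167]
red s [0.12600987 0.27245858]
0.0 154 t mid 0.5202 w 0.030 z 0.064
0.02 210 t mid 0.5203 w 0.028 z 0.063
0.04 106 t mid 0.5212 w 0.015 z 0.061
0.06 195 t mid 0.5220 w 0.039 z 0.065
0.08 213 t mid 0.5222 w 0.039 z 0.064
0.1 117 t mid 0.5197 w 0.016 z 0.064
0.12 239 t mid 0.5212 w 0.024 z 0.068
0.14 259 t mid 0.5208 w 0.023 z 0.068
0.16 276 t mid 0.5205 w 0.022 z 0.068
0.18 297 t mid 0.5209 w 0.022 z 0.068
0.2 308 t mid 0.5208 w 0.022 z 0.068
0.22 304 t mid 0.5210 w 0.022 z 0.068
0.24 538 t mid 0.5226 w 0.046 z 0.068
0.26 427 t mid 0.5217 w 0.023 z 0.068
side yaw -81.5247786745757 len 0.27978309251485955 start [ 0.53999329 -0.12502234] end [ 0.5812282  -0.40175011]
red s [0.12118799 0.2697757 ]
plug [0.47790821 0.10468518 0.18752571] [0.51012667 0.13937714 0.20229654] [0.4926203  0.12131315 0.19777055] 254
```

```bash
cat >> h.py <<'E'
from scipy.spatial.transform import Rotation as Ro
def pose():
    o=status.get_obs();q=o["orientation"];R=Ro.from_quat([q[1],q[2],q[3],q[0]]).as_matrix()
    return np.array(o["tool_pos"]),R,o
def plan(xyz,yaw,show=True):
    "total shift in units of 60mm in present tool frame, and turn in .15 rad units"
    p,R,o=pose();d=R.T@(np.array(xyz)-p)/.06
    y=np.degrees(np.arctan2(R[1,0],R[0,0]));t=-np.radians((yaw-y+180)%360-180)/.15
    print("t %.2f"%o["time_s"],"tcp",p.round(4),"yaw %.2f"%y,"tilt",R[:,2].round(3),"F",np.round(o["force"],1),"M",np.round(o["wrist_torque"],2),"w %.3f"%o["grip_width"],"shift",d.round(3),"turn %.3f"%t)
    # moves if the turn comes first
    a=np.radians(yaw);w=np.array(xyz)-p
    x=np.array([np.cos(a),np.sin(a)]);yy=np.array([np.sin(a),-np.cos(a)])
    print("after turn: shift",(np.array([w[:2]@x,w[:2]@yy,-w[2]])/.06).round(3))
E
python3 - <<'E'
from h import *
p,R,o=pose();T=np.array(get_calibration("wrist")["cam_to_world"])
print((R.T@(T[:3,3]-p)).round(3),(R.T@T[:3,:3]).round(3),get_calibration("wrist")["mtx"])
plan([.45,.15,.38],98.6)
E
```

```text
[ 0.08  -0.002 -0.17 ] [[ 0.001 -0.96  -0.281]
 [ 1.     0.001  0.   ]
 [-0.    -0.281  0.96 ]] [[374.63371531   0.         280.27777762]
 [  0.         374.63371531 204.90472716]
 [  0.           0.           1.        ]]
t 1.10 tcp [0.2112 0.6147 0.2146] yaw 161.04 tilt [-0. -0. -1.] F [ 0.6  1.1 -0.2] M [-0.02  0.03 -0.03] w 0.995 shift [-6.281 -6.032 -2.756] turn 7.266
after turn: shift [-8.254  2.778 -2.756]
```

Request:
play_rows(
  series=[1,-0.6,-0.4,-0.6,0,1,-0.7,-0.6,-0.4,0,1,-0.7,-0.6,-0.4,0,1,-0.7,-0.6,-0.4,0,1,-0.7,-0.6,-0.1,0,1,-0.7,-0.6,0,0,1,-0.7,-0.6,0,0,1,-0.7,-0.6,0,0],
)

```text
time_s: 2.1
tool_pos: [0.4342, 0.2449, 0.329]
orientation: [0.0, 0.165, 0.986, 0.0]
force: [-0.3, 0.1, 0.3]
grip_width: 1.002
grip_force: 0.0
```

Request:
play_rows(
  series=[1,-0.8,-0.8,0,0,1,-0.8,-0.8,0,0,1,0,0,0,1,1,0,0,0,1,1,0,0,0,1,1,0,0,0,1,1,0,0,0,1,1,0,0,0,1],
)

```text
time_s: 3.1
tool_pos: [0.4884, 0.1342, 0.3288]
orientation: [0.0, 0.579, 0.815, 0.0]
force: [0.4, -0.9, 0.4]
grip_width: 1.001
grip_force: 0.0
```

```bash
python3 - <<'E'
from h import *
plan([.493,.125,.33],98.6)
p,d=grab_frame("wrist");cv2.imwrite("pics/w1.png",p[...,::-1]);np.savez("w1.npz",p=p,W=cloud("wrist",d))
for t in("plug","timing_plug"):
    print(t,[(np.round(r["position"],4),round(r["confidence"],2)) for r in finder.look_for("wrist",t)[:2]])
plan([.563,-.262,.13],98.6)
E
```

```text
t 3.10 tcp [0.4884 0.1342 0.3288] yaw 109.20 tilt [ 0.  0. -1.] F [ 0.4 -0.9  0.4] M [-0.06  0.01 -0.01] w 1.001 shift [-0.17   0.021 -0.021] turn 1.233
after turn: shift [-0.163  0.052 -0.021]
plug [(array([0.4893, 0.1277, 0.1938]), 0.63)]
timing_plug [(array([0.4608, 0.16  , 0.1707]), 0.97), (array([0.5127, 0.1748, 0.1284]), 0.73)]
t 3.25 tcp [0.4885 0.1342 0.3287] yaw 109.62 tilt [ 0.  0. -1.] F [ 0.4  0.1 -0.3] M [-0.01  0.01 -0.  ] w 0.997 shift [-6.637 -1.048  3.312] turn 1.282
after turn: shift [-6.715  0.241  3.312]
```

View pics/w1.png

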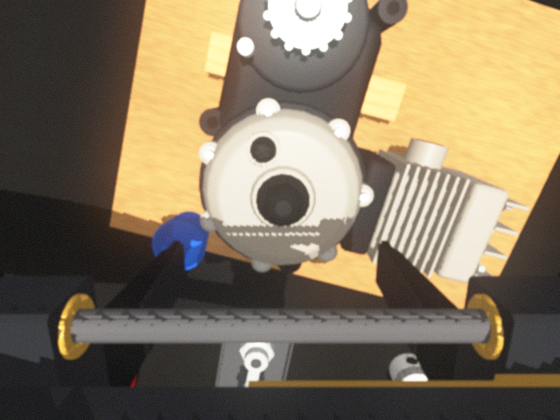

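The plug sits at (282,200) and the timing plug at (263,149). The hexagon is too dark to read here, so I'll stretch the contrast and use depth.

```bash
python3 - <<'E'
from h import *
z=np.load("w1.npz");p=z["p"];W=z["W"]
c=p[165:240,245:320].astype(float);c=np.clip(c*5,0,255).astype(np.uint8)
a=cv2.resize(c,(525,525),interpolation=cv2.INTER_CUBIC)
Z=W[165:240,245:320,2];zz=cv2.applyColorMap(np.clip((np.nan_to_num(Z)-.16)/.045*255,0,255).astype(np.uint8),cv2.COLORMAP_JET)
b=cv2.resize(zz,(270,270),interpolation=cv2.INTER_NEAREST);o=np.zeros((525,795,3),np.uint8);o[:,:525]=a[...,::-1];o[:270,525:]=b
cv2.imwrite("pics/w1c.png",o)
S=W[150:250,230:330].reshape(-1,3)
print(np.histogram(S[:,2],np.arange(.15,.206,.002)))
top=S[S[:,2]>.195];print("top",len(top),np.median(top,0),(top.min(0)+top.max(0))/2,np.ptp(top,0))
b=S[S[:,2]>.18];c0=(b.min(0)+b.max(0))/2;print(len(b),c0)
ha=[]
for ang in range(-30,30,2):
    e=[]
    for k in range(6):
        t=np.radians(ang+60*k);u=np.array([np.cos(t),np.sin(t)]);e.append(np.percentile((b[:,:2]-c0[:2])@u,98.5))
    ha.append((round(np.mean([e[i]+e[i+3] for i in range(3)])*1e3,2),ang))
print(sorted(ha)[:8],sorted(ha)[-5:])
E
```

```text
(array([   1,    2,    6,   22,   41,   69,  726, 5031,  552,  340,  670,
        267,  719,   70,   69,   86,   18,   21,   19,   22,   24,  120,
        198,  495,  356,    1,    0]), array([0.15 , 0.152, 0.154, 0.156, 0.158, 0.16 , 0.162, 0.164, 0.166,
       0.168, 0.17 , 0.172, 0.174, 0.176, 0.178, 0.18 , 0.182, 0.184,
       0.186, 0.188, 0.19 , 0.192, 0.194, 0.196, 0.198, 0.2  , 0.202,
       0.204]))
top 950 [0.49319299 0.12413488 0.19767975] [0.49365313 0.12353709 0.19761251] [0.03095526 0.03399329 0.0051613 ]
1360 [0.48294844 0.13458798 0.190101  ]
[(np.float64(46.93), 0), (np.float64(47.0), 2), (np.float64(47.07), -2), (np.float64(47.08), 20), (np.float64(47.09), 4), (np.float64(47.14), 22), (np.float64(47.21), 18), (np.float64(47.22), -4)] [(np.float64(48.04), -14), (np.float64(48.12), -22), (np.float64(48.13), -16), (np.float64(48.15), -20), (np.float64(48.16), -18)]
```

View pics/w1c.png

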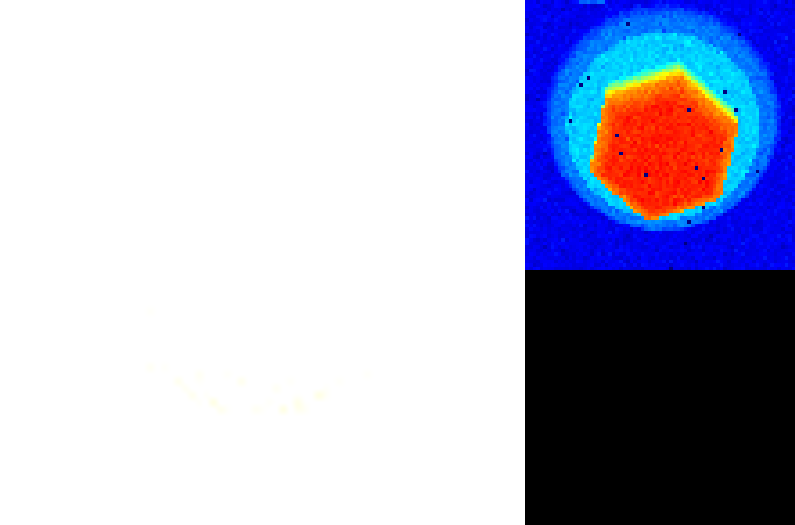

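The depth crop shows the hexagon clearly, so I fit its centre and yaw.

```bash
python3 - <<'E'
from h import *
z=np.load("w1.npz");W=z["W"]
S=W[165:240,245:320].reshape(-1,3)
b=S[S[:,2]>.1895][:,:2]
f=S[(S[:,2]>.1735)&(S[:,2]<.1775)];print("flange z",np.median(f[:,2]),"top",np.percentile(S[:,2],[99]), len(b))
hull=cv2.convexHull((b*1e4).astype(np.float32))[:,0]/1e4
from scipy.optimize import minimize
def cost(x):
    t=np.radians(x[2])+np.arange(6)*np.pi/3;U=np.stack([np.cos(t),np.sin(t)])
    r=((b-x[:2])@U).max(1); h=x[3]
    # area of hexagon minus penalty for points outside
    return 1e2*h+ 1e4*np.mean(np.clip(r-h,0,None))
best=min((minimize(cost,[.4935,.1237,a,.016],method="Nelder-Mead",options=dict(xatol=1e-5,fatol=1e-7,maxiter=4000)) for a in range(-30,30,10)),key=lambda r:r.fun)
print(best.x.round(4),best.fun)
ts,tp=[r["position"] for r in (finder.look_for("wrist","timing_plug")[:1]+finder.look_for("wrist","plug")[:1])]
plan([.563,-.262,.16],98.6)
E
```

```text
flange z 0.17491261945228712 top [nan] 1197
[ 4.93500e-01  1.23300e-01 -5.40307e+01  1.60000e-02] 1.6169649006073976
t 3.35 tcp [0.4885 0.1342 0.3287] yaw 109.60 tilt [ 0. -0. -1.] F [ 0.8 -0.3 -0. ] M [-0.04 -0.01  0.03] w 1.000 shift [-6.637 -1.045  2.812] turn 1.280
after turn: shift [-6.715  0.241  2.812]
```

Request:
play_rows(
  series=[1,0,0,0,0.64,1,0,0.24,0,0.64,1,-0.9,0,0,0,1,-0.95,0,0,0,1,-0.95,0,0.2,0,0.6,-0.95,0,0.3,0,0.6,-0.95,0,0.3,0,0.6,-0.95,0,0.3,0],
)

```text
time_s: 4.35
tool_pos: [0.5525, -0.1995, 0.2623]
orientation: [0.0, 0.652, 0.758, 0.0]
force: [0.0, -0.2, -0.5]
grip_width: 0.739
grip_force: 0.0
```

Request:
play_rows(
  series=[0.6,-0.95,0,0.3,0,0.6,0,0,0.5,0,0.6,0,0,0.5,0,0.6,0,0,0,0],
)

```text
time_s: 4.85
tool_pos: [0.5591, -0.2532, 0.1813]
orientation: [-0.003, 0.653, 0.758, -0.001]
force: [-0.4, 0.5, 0.5]
grip_width: 0.599
grip_force: 0.0
```

```bash
python3 - <<'E'
from h import *
plan([.563,-.262,.033],98.6)
p,d=grab_frame("wrist");cv2.imwrite("pics/w2.png",p[...,::-1]);W=cloud("wrist",d);np.savez("w2.npz",p=p,W=W)
m=(W[...,0]>.50)&(W[...,0]<.61)&(W[...,1]<-.1)&(W[...,1]>-.4)&(W[...,2]>.05)&(W[...,2]<.085)
P=W[m];c=p[m].astype(int);yaw=np.radians(-81.4);v=np.array([np.cos(yaw),np.sin(yaw)]);n=np.array([-v[1],v[0]])
s=(P[:,:2]-[.544,-.139])@v;t=(P[:,:2]-[.544,-.139])@n
for a in np.arange(-.04,.26,.02):
    k=(s>=a)&(s<a+.02)
    if k.sum()>10:
        q=np.percentile(t[k],[2,98]);print(round(a,3),k.sum(),"t mid %.4f w %.4f ztop %.4f"%(q.mean(),np.ptp(q),np.percentile(P[k,2],95)))
red=(c[:,0]>110)&(c[:,1]<60)&(c[:,2]<60);print("red",np.percentile(s[red],[2,50,98]) if red.any() else 0,"smin",np.percentile(s,.5))
E
```

```text
t 4.85 tcp [ 0.5591 -0.2532  0.1813] yaw 98.53 tilt [-0.006  0.003 -1.   ] F [-0.4  0.5  0.5] M [-0.12  0.03 -0.02] w 0.599 shift [-0.164  0.055  2.47 ] turn -0.008
after turn: shift [-0.154  0.042  2.471]
-0.02 798 t mid 0.0038 w 0.0292 ztop 0.0659
0.0 1101 t mid 0.0040 w 0.0297 ztop 0.0659
0.02 613 t mid 0.0041 w 0.0157 ztop 0.0615
0.04 769 t mid 0.0043 w 0.0372 ztop 0.0661
0.06 1003 t mid 0.0041 w 0.0415 ztop 0.0678
0.08 635 t mid 0.0046 w 0.0186 ztop 0.0652
0.1 806 t mid 0.0043 w 0.0243 ztop 0.0701
0.12 757 t mid 0.0046 w 0.0251 ztop 0.0702
0.14 714 t mid 0.0043 w 0.0249 ztop 0.0703
0.16 684 t mid 0.0046 w 0.0246 ztop 0.0705
0.18 632 t mid 0.0049 w 0.0248 ztop 0.0705
0.2 406 t mid 0.0050 w 0.0253 ztop 0.0705
0.24 213 t mid 0.0048 w 0.0248 ztop 0.0705
red [0.25083115 0.25196944 0.25407788] smin -0.012811135875692894
```

View pics/w2.png

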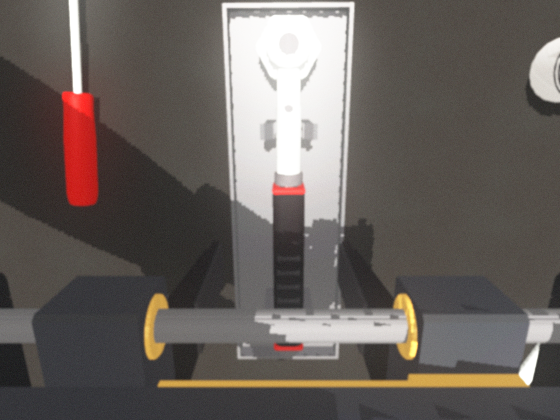

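Request:
play_rows(
  series=[0.6,-0.16,0.09,0,0,0.6,0,0,0.8,0,0.6,0,0,0.8,0,0.6,0,0,0.6,0,0.6,0,0,0.24,0,0.6,0,0,0,0],
)

```text
time_s: 5.65
tool_pos: [0.5682, -0.263, 0.0388]
orientation: [0.0, 0.653, 0.758, 0.0]
force: [0.5, -0.5, 1.2]
grip_width: 0.601
grip_force: 0.0
```

Request:
play_rows(
  series=[0.2,0,0,0,0,0.1,0,0,0,0,0.1,0,0,0,0,0.1,0,0,0,0,0.1,0,0,0,0,0.1,0,0,0,0],
  grip_force=60,
)

```text
time_s: 6.4
tool_pos: [0.5675, -0.263, 0.0391]
orientation: [0.0, 0.653, 0.757, -0.0]
force: [-3.8, 0.1, 6.4]
grip_width: 0.27
grip_force: 59.9
```

```bash
python3 - <<'E'
from h import *
plan([.566,-.262,.033],98.6)
p,d=grab_frame("wrist");cv2.imwrite("pics/w3.png",p[...,::-1]);W=cloud("wrist",d);np.savez("w3.npz",p=p,W=W)
q,R,o=pose();L=(W-q)@R; np.savez("w3L.npz",L=L)
a=(p[...,0].astype(int)>130)&(p[...,1]<60)&(p[...,2]<60)
print("red",np.nanpercentile(L[a&(abs(L[...,1])<.02)],[5,50,95],axis=0).round(4) if a.any() else None)
m=(abs(L[...,1])<.04)&(L[...,0]>.02)&(L[...,0]<.2)&(L[...,2]<-.012)&(L[...,2]>-.06)
P=L[m]
for x in np.arange(.02,.16,.01):
    k=P[(P[:,0]>=x)&(P[:,0]<x+.01)]
    if len(k)>10: print(round(x,2),len(k),"y",np.percentile(k[:,1],[2,98]).round(4),"mid %.4f"%np.percentile(k[:,1],[2,98]).mean(),"z",np.percentile(k[:,2],[5,50]).round(4))
E
```

```text
t 6.40 tcp [ 0.5675 -0.263   0.0391] yaw 98.48 tilt [-0.    -0.001 -1.   ] F [-3.8  0.1  6.4] M [-0.07  0.71  0.  ] w 0.270 shift [ 0.02  -0.023  0.101] turn -0.013
after turn: shift [ 0.02  -0.023  0.101]
red [[ 0.0102 -0.0156 -0.0282]
 [ 0.0154 -0.0095 -0.0264]
 [ 0.0195  0.0111 -0.0106]]
0.02 1183 y [-0.0118  0.0099] mid -0.0009 z [-0.0248 -0.0227]
0.03 1090 y [-0.0101  0.0081] mid -0.0010 z [-0.0229 -0.0209]
0.04 1063 y [-0.0102  0.0079] mid -0.0011 z [-0.0226 -0.0208]
0.05 1534 y [-0.0222  0.0178] mid -0.0022 z [-0.0261 -0.021 ]
0.06 2731 y [-0.0233  0.0187] mid -0.0023 z [-0.0265 -0.0213]
0.07 1234 y [-0.0102  0.0077] mid -0.0013 z [-0.0228 -0.0209]
0.08 1245 y [-0.0095  0.0071] mid -0.0012 z [-0.0226 -0.0193]
0.09 1282 y [-0.0094  0.0069] mid -0.0013 z [-0.0204 -0.0191]
0.1 1363 y [-0.0092  0.0064] mid -0.0014 z [-0.0217 -0.0191]
0.11 185 y [-0.011   0.0083] mid -0.0014 z [-0.0231 -0.0214]
```

View pics/w3.png

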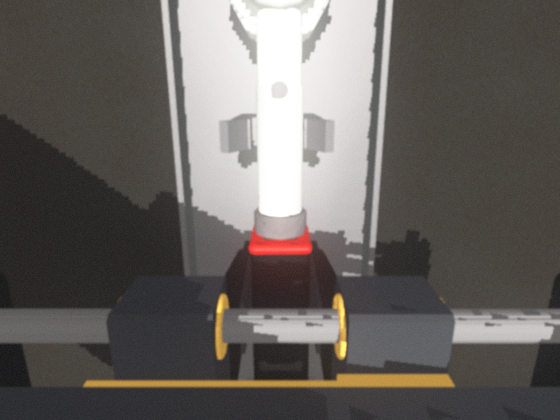

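The wrench is gripped: red band at row 240, saddle at row 131 and pivot bolt at (279,89). I'll use those features to place the socket in the tool frame.

```bash
python3 - <<'E'
from h import *
L=np.load("w3L.npz")["L"]
print("bolt",np.nanmedian(L[86:93,275:284].reshape(-1,3),0))
k=L[100:170,215:345].reshape(-1,3);k=k[(abs(k[:,1])>.012)&(k[:,2]<-.015)];print("saddle x",np.nanpercentile(k[:,0],[1,5,50,95,99]).round(4))
k=L[200:260,270:290];print("band rows",[(r,L[r,280].round(4)) for r in range(225,258,4)])
E
```

```text
bolt [ 0.08043925 -0.00138321 -0.02236436]
saddle x [0.0574 0.0579 0.0635 0.0689 0.0694]
band rows [(225, array([ 0.0268, -0.001 , -0.0241])), (229, array([ 0.025, -0.001, -0.024])), (233, array([ 0.0234, -0.001 , -0.0244])), (237, array([ 0.0215, -0.001 , -0.024 ])), (241, array([ 0.0202, -0.001 , -0.0252])), (245, array([ 0.0195, -0.001 , -0.0279])), (249, array([nan, nan, nan])), (253, array([ 0.0158, -0.001 , -0.0275])), (257, array([ 0.0141, -0.001 , -0.0278]))]
```

Request:
play_rows(
  series=[0.1,0,0,-0.2,0,0.1,0,0,-0.4,0,0.1,0,0,-0.8,0,0.1,0,0,-0.9,0,0.1,0,0,-0.9,0,0.1,0,0,-0.4,0,0.1,0,0,0,0],
)

```text
time_s: 7.32
tool_pos: [0.5686, -0.263, 0.2567]
orientation: [0.002, 0.653, 0.758, 0.001]
force: [1.4, 0.6, -4.1]
grip_width: 0.268
grip_force: 59.9
```

```bash
python3 - <<'E'
from h import *
plan([.5,0,.25],98.6)
p,d=grab_frame("wrist");W=cloud("wrist",d)
q,R,o=pose();L=(W-q)@R
P=L[(abs(L[...,1])<.02)&(L[...,0]>.02)&(L[...,0]<.13)&(L[...,2]<-.005)&(L[...,2]>-.06)]
for x in np.arange(.02,.13,.01):
    k=P[(P[:,0]>=x)&(P[:,0]<x+.01)]
    if len(k)>10: print(round(x,2),len(k),"mid %.4f"%np.percentile(k[:,1],[2,98]).mean(),"z",np.percentile(k[:,2],[5,50]).round(4))
print([(r,L[r,280].round(4)) for r in range(225,258,4)])
E
```

```text
t 7.33 tcp [ 0.5686 -0.263   0.2567] yaw 98.49 tilt [ 0.004 -0.002 -1.   ] F [ 1.4  0.6 -4.1] M [-0.3   0.05 -0.01] w 0.268 shift [ 4.505 -0.485  0.097] turn -0.013
after turn: shift [ 4.506 -0.476  0.111]
0.02 1175 mid -0.0009 z [-0.0247 -0.0227]
0.03 1100 mid -0.0010 z [-0.0228 -0.0208]
0.04 1061 mid -0.0011 z [-0.0226 -0.0207]
0.05 1118 mid -0.0010 z [-0.0226 -0.0208]
0.06 1177 mid -0.0013 z [-0.0225 -0.0207]
0.07 1237 mid -0.0012 z [-0.0227 -0.0208]
0.08 1244 mid -0.0012 z [-0.0226 -0.0191]
0.09 1265 mid -0.0012 z [-0.0201 -0.019 ]
0.1 1421 mid -0.0014 z [-0.0217 -0.0189]
0.11 447 mid -0.0011 z [-0.0228 -0.0068]
[(225, array([ 0.0269, -0.001 , -0.0245])), (229, array([ 0.0248, -0.001 , -0.0235])), (233, array([ 0.0234, -0.001 , -0.0245])), (237, array([ 0.0223, -0.001 , -0.0261])), (241, array([ 0.0199, -0.001 , -0.0245])), (245, array([ 0.0188, -0.001 , -0.0263])), (249, array([ 0.0179, -0.001 , -0.0284])), (253, array([ 0.0153, -0.001 , -0.0264])), (257, array([ 0.0138, -0.001 , -0.0271]))]
```

Request:
play_rows(
  series=[0.1,0,0,0,-0.8,0.1,0,0,0,-0.8,0.1,0,0,0,-0.8,0.1,0,0,0,-0.766,0.1,0.4,0.29,0,0,0.1,0.6,0.43,0,0,0.1,0.6,0.43,0,0,0.1,0.6,0.43,0,0],
)

```text
time_s: 8.38
tool_pos: [0.5661, -0.0984, 0.2504]
orientation: [-0.003, 0.457, 0.89, -0.0]
force: [1.1, 0.1, -3.9]
grip_width: 0.27
grip_force: 59.9
```

Request:
play_rows(
  series=[0.1,0.6,0.43,0,0,0.1,0.6,0.43,0,0,0.1,0.4,0.29,0,0,0.1,0.05,0.03,0,0,0.1,0,0,0,0,0.1,0,0,0,0],
)

```text
time_s: 9.12
tool_pos: [0.5671, 0.0206, 0.2532]
orientation: [-0.001, 0.457, 0.889, -0.0]
force: [0.2, -0.8, -4.3]
grip_width: 0.271
grip_force: 59.9
```

```bash
cat > look.py <<'E'
from h import *
import sys
plan([.5677,.0223,.199],125.7)
for cam in("side","wrist"):
    p,d=grab_frame(cam);W=cloud(cam,d);np.savez(f"l_{cam}_{sys.argv[1]}.npz",p=p,W=W)
    if cam=="side": S=p
    else:
        q,R,o=pose();L=(W-q)@R
        P=L[(abs(L[...,1])<.02)&(L[...,0]>.02)&(L[...,0]<.13)&(L[...,2]<-.005)&(L[...,2]>-.06)]
        for x in (.03,.05,.07,.09,.1):
            k=P[(P[:,0]>=x)&(P[:,0]<x+.01)]
            if len(k)>10: print(round(x,2),"mid %.4f"%np.percentile(k[:,1],[2,98]).mean(),"z",np.percentile(k[:,2],[5,50]).round(4))
        w=p
c=cv2.resize(S[90:260,100:300],None,fx=2,fy=2)
o=np.zeros((420,800,3),np.uint8);o[:340,:400]=c;o[:300,400:]=cv2.resize(w,(400,300))
cv2.imwrite(f"pics/look{sys.argv[1]}.png",o[...,::-1])
E
python3 look.py 1
```

```text
t 9.12 tcp [0.5671 0.0206 0.2532] yaw 125.62 tilt [-0.001 -0.    -1.   ] F [ 0.2 -0.8 -4.3] M [-0.18 -0.1  -0.03] w 0.271 shift [0.016 0.026 0.904] turn -0.009
after turn: shift [0.017 0.025 0.904]
0.03 mid -0.0013 z [-0.0233 -0.0209]
0.05 mid -0.0015 z [-0.0225 -0.0208]
0.07 mid -0.0017 z [-0.0227 -0.0207]
0.09 mid -0.0017 z [-0.0202 -0.0189]
0.1 mid -0.0019 z [-0.0206 -0.0189]
```

View pics/look1.png

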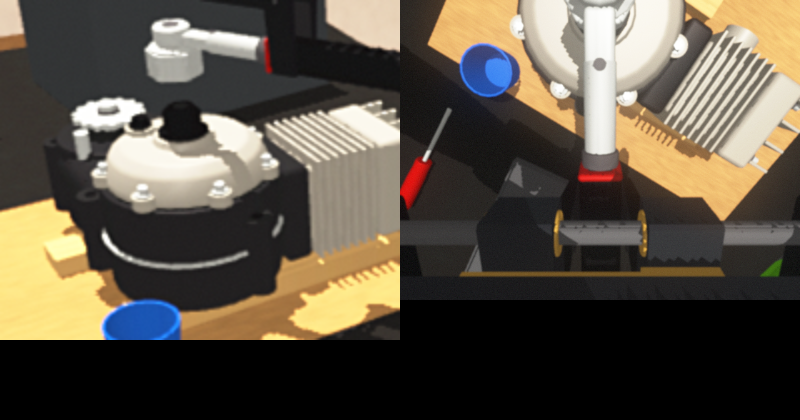

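Side view: the socket is held level above the plug, and the offsets are about 1–2 mm. I'll correct them and come down to just above the plug.

Request:
play_rows(
  series=[0.1,0.018,0.033,0,0,0.1,0,0,0.2,0,0.1,0,0,0.2,0,0.1,0,0,0.06,0,0.1,0,0,0,0,0.1,0,0,0,0],
)

```text
time_s: 9.98
tool_pos: [0.5686, 0.0236, 0.2271]
orientation: [0.0, 0.456, 0.89, 0.0]
force: [-1.0, -0.1, -3.9]
grip_width: 0.268
grip_force: 59.9
```

```bash
python3 look.py 2; python3 - <<'E'
from h import *
# side camera: socket lower outline vs plug
z=np.load("l_side_2.npz");W=z["W"]
S=W[90:200,150:260].reshape(-1,3)
h=S[(S[:,2]>.205)&(S[:,2]<.245)&(S[:,1]>.09)&(S[:,1]<.16)&(S[:,0]<.53)&(S[:,0]>.45)]
b=S[(S[:,2]>.178)&(S[:,2]<.194)&(abs(S[:,0]-.4935)<.025)&(abs(S[:,1]-.1233)<.025)]
for n,k,r in(("head",h,.0225),("plug",b,.016)):
    print(n,len(k),k.min(0).round(4),k.max(0).round(4))
E
```

```text
t 9.97 tcp [0.5686 0.0236 0.2271] yaw 125.69 tilt [ 0.001  0.    -1.   ] F [-1.  -0.1 -3.9] M [-0.19 -0.03  0.04] w 0.268 shift [-0.009 -0.025  0.468] turn -0.001
after turn: shift [-0.009 -0.025  0.468]
0.03 mid -0.0013 z [-0.0231 -0.0208]
0.05 mid -0.0014 z [-0.0225 -0.0208]
0.07 mid -0.0017 z [-0.0227 -0.0208]
0.09 mid -0.0017 z [-0.0202 -0.019 ]
0.1 mid -0.0019 z [-0.0207 -0.019 ]
head 552 [0.4723 0.0902 0.2052] [0.5183 0.1336 0.2449]
plug 159 [0.4789 0.1023 0.178 ] [0.5127 0.13   0.1938]
```

View pics/look2.png

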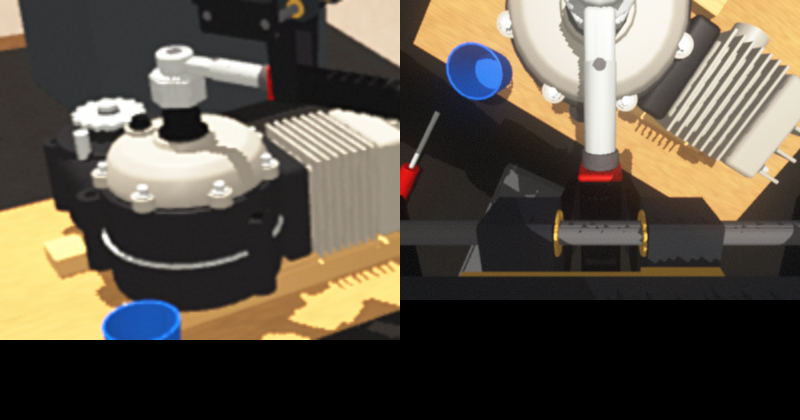

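The side view suggests a small lateral offset, with the socket around column 178 and the plug around 183. I'll quantify it along the camera's right axis.

```bash
python3 - <<'E'
from h import *
z=np.load("l_side_2.npz");W=z["W"];p=z["p"]
T=np.array(get_calibration("side")["cam_to_world"]);r=T[:3,0];print("right",r.round(3),"fwd",T[:3,2].round(3))
u=W@r-np.array([.4935,.1233,.2])@r
near=(np.abs(W[...,0]-.4935)<.035)&(np.abs(W[...,1]-.1233)<.045)
for row in range(112,162,2):
    k=near[row]&(W[row,:,2]>.17)
    if k.sum()>3:
        c=np.where(k)[0];print(row,"z %.3f"%np.median(W[row,c,2]),"u [%.4f %.4f] mid %.4f"%(u[row,c].min(),u[row,c].max(),(u[row,c].min()+u[row,c].max())/2),c.min(),c.max())
E
```

```text
right [ 0.889 -0.457 -0.018] fwd [ 0.389  0.777 -0.494]
114 z 0.251 u [-0.0096 0.0121] mid 0.0012 182 194
116 z 0.251 u [-0.0130 0.0171] mid 0.0020 179 196
118 z 0.250 u [-0.0144 0.0169] mid 0.0012 178 196
120 z 0.247 u [-0.0121 0.0472] mid 0.0176 179 211
122 z 0.245 u [-0.0133 0.0475] mid 0.0171 179 211
124 z 0.240 u [-0.0134 0.0425] mid 0.0146 179 208
126 z 0.237 u [-0.0192 0.0418] mid 0.0113 177 208
128 z 0.233 u [-0.0228 0.0396] mid 0.0084 175 207
130 z 0.230 u [-0.0226 0.0468] mid 0.0121 175 211
132 z 0.227 u [-0.0212 0.0259] mid 0.0023 176 202
134 z 0.222 u [-0.0217 0.0254] mid 0.0018 176 202
136 z 0.219 u [-0.0225 0.0256] mid 0.0015 176 202
138 z 0.215 u [-0.0226 0.0259] mid 0.0017 176 203
140 z 0.211 u [-0.0210 0.0234] mid 0.0012 177 201
142 z 0.208 u [-0.0157 0.0181] mid 0.0012 179 197
144 z 0.198 u [-0.0129 0.0188] mid 0.0030 182 199
146 z 0.196 u [-0.0149 0.0199] mid 0.0025 181 200
148 z 0.191 u [-0.0487 0.0194] mid -0.0147 166 200
150 z 0.187 u [-0.0428 0.0196] mid -0.0116 168 200
152 z 0.181 u [-0.0441 0.0234] mid -0.0104 168 204
154 z 0.177 u [-0.0442 0.0286] mid -0.0078 168 206
156 z 0.176 u [-0.0236 0.0299] mid 0.0032 178 206
158 z 0.175 u [-0.0213 0.0309] mid 0.0048 178 206
160 z 0.173 u [-0.0183 0.0263] mid 0.0040 179 203
```

Request:
play_rows(
  series=[0.1,0,-0.01,0.07,0,0.1,0,0,0.07,0,0.1,0,0,0,0],
)

```text
time_s: 10.45
tool_pos: [0.5677, 0.0232, 0.2177]
orientation: [-0.0, 0.456, 0.89, -0.0]
force: [0.4, -0.8, -3.6]
grip_width: 0.272
grip_force: 59.9
```

```bash
python3 -c "
from h import *
plan([.5677,.0223,.199],125.7)"
```

```text
t 10.45 tcp [0.5677 0.0232 0.2177] yaw 125.69 tilt [-0.001 -0.    -1.   ] F [ 0.4 -0.8 -3.6] M [-0.2  -0.09  0.  ] w 0.272 shift [-0.013 -0.008  0.312] turn -0.002
after turn: shift [-0.013 -0.008  0.312]
```

Request:
play_rows(
  series=[0.1,-0.01,0,0.05,0,0.1,0,0,0.05,0,0.1,0,0,0,0],
)

```text
time_s: 10.82
tool_pos: [0.5686, 0.022, 0.2126]
orientation: [0.001, 0.456, 0.89, -0.001]
force: [1.3, -3.8, -3.0]
grip_width: 0.271
grip_force: 60.0
```

Request:
play_rows(
  series=[0.1,0,0,0.04,0,0.1,0,0,0.04,0,0.1,0,0,0,0],
)

```text
time_s: 11.2
tool_pos: [0.5685, 0.022, 0.207]
orientation: [0.001, 0.456, 0.89, -0.001]
force: [1.5, -5.4, -2.0]
grip_width: 0.268
grip_force: 60.0
```

Request:
play_rows(
  series=[0.1,-0.02,-0.005,0.04,0,0.1,0,0,0.04,0,0.1,0,0,0.03,0,0.1,0,0,0,0],
)

```text
time_s: 11.7
tool_pos: [0.5684, 0.0217, 0.2003]
orientation: [-0.0, 0.456, 0.89, -0.0]
force: [0.5, -1.1, -4.6]
grip_width: 0.273
grip_force: 60.0
```

```bash
python3 -c "
from h import *
plan([.5677,.0223,.199],125.7)"
```

```text
t 11.70 tcp [0.5684 0.0217 0.2003] yaw 125.69 tilt [-0.001  0.    -1.   ] F [ 0.5 -1.1 -4.6] M [-0.63 -0.26  0.12] w 0.273 shift [ 0.015 -0.004  0.021] turn -0.001
after turn: shift [ 0.015 -0.004  0.021]
```

Nearly home. Now press gently until contact.

Request:
play_rows(
  series=[0.1,0,0,0.02,0,0.1,0,0,0.02,0,0.1,0,0,0,0,0.1,0,0,0,0],
)

```text
time_s: 12.2
tool_pos: [0.5685, 0.0217, 0.1983]
orientation: [-0.0, 0.456, 0.89, -0.0]
force: [-0.1, -1.8, -4.5]
grip_width: 0.271
grip_force: 60.0
```

Request:
play_rows(
  series=[0.1,0,0,0.03,0,0.1,0,0,0.02,0,0.1,0,0,0,0,0.1,0,0,0,0],
)

```text
time_s: 12.7
tool_pos: [0.5688, 0.0216, 0.1964]
orientation: [0.0, 0.456, 0.89, 0.0]
force: [-2.6, -2.7, 3.3]
grip_width: 0.269
grip_force: 60.0
```

```bash
python3 look.py 3
```

```text
t 12.70 tcp [0.5688 0.0216 0.1964] yaw 125.69 tilt [ 0.001  0.    -1.   ] F [-2.6 -2.7  3.3] M [-0.06  0.68  0.24] w 0.269 shift [ 0.02  -0.008 -0.044] turn -0.001
after turn: shift [ 0.02  -0.008 -0.044]
0.03 mid -0.0015 z [-0.0238 -0.0214]
0.05 mid -0.0015 z [-0.0236 -0.0217]
0.07 mid -0.0017 z [-0.024  -0.0221]
0.09 mid -0.0019 z [-0.0218 -0.0206]
0.1 mid -0.0020 z [-0.0223 -0.0206]
```

Contact at the expected home height (mouth about 0.175). Now I tighten along the arc, starting with 0.18 rad.

Request:
play_rows(
  series=[0.1,0.002,-0.063,0,0.2,0.1,0.002,-0.063,0,0.2,0.1,0.002,-0.063,0,0.2,0.1,0.002,-0.063,0,0.2,0.1,0.002,-0.063,0,0.2,0.1,0.002,-0.063,0,0.2,0.1,0,0,0,0,0.1,0,0,0,0],
)

```text
time_s: 13.8
tool_pos: [0.5493, 0.0097, 0.1963]
orientation: [0.001, 0.535, 0.845, -0.0]
force: [1.0, -5.2, 7.1]
grip_width: 0.269
grip_force: 60.0
```

```bash
cat > tq.py <<'E'
from h import *
p,R,o=pose();F=R.T@np.array(o["force"]);M=R.T@np.array(o["wrist_torque"]);y=np.degrees(np.arctan2(R[1,0],R[0,0]))
c=np.array([.4935,.1233]);d=c-p[:2]
print("t %.2f tcp"%o["time_s"],p.round(4),"yaw %.2f"%y,"Ftool",F.round(1),"Mtool",M.round(2),"torque@pivot %.2f"%(F[1]*.08-M[2]),"r %.4f bearing %.2f"%(np.hypot(*d),np.degrees(np.arctan2(d[1],d[0]))))
E
python3 tq.py
```

```text
t 13.80 tcp [0.5493 0.0097 0.1963] yaw 115.30 Ftool [-5.1 -1.3 -7.1] Mtool [ 0.49 -0.13 -0.47] torque@pivot 0.37 r 0.1266 bearing 116.16
```

Request:
play_rows(
  series=[0.1,-0.01,-0.063,0,0.2,0.1,0.002,-0.063,0,0.2,0.1,0,0,0,0,0.1,0,0,0,0],
)

```text
time_s: 14.3
tool_pos: [0.5424, 0.0065, 0.1962]
orientation: [0.001, 0.56, 0.828, 0.0]
force: [-0.5, -4.0, 5.8]
grip_width: 0.272
grip_force: 60.0
```

```bash
python3 tq.py
```

```text
t 14.30 tcp [0.5424 0.0065 0.1962] yaw 111.84 Ftool [-3.5 -2.  -5.8] Mtool [ 0.49  0.08 -0.49] torque@pivot 0.33 r 0.1266 bearing 112.70
```

Request:
play_rows(
  series=[0.1,-0.005,-0.063,0,0.2,0.1,0.002,-0.063,0,0.2,0.1,0,0,0,0,0.1,0,0,0,0],
)

```text
time_s: 14.8
tool_pos: [0.5352, 0.0038, 0.1961]
orientation: [0.0, 0.585, 0.811, 0.0]
force: [-0.9, -3.2, 6.2]
grip_width: 0.269
grip_force: 60.0
```

```bash
python3 tq.py
```

```text
t 14.80 tcp [0.5352 0.0038 0.1961] yaw 108.40 Ftool [-2.7 -1.8 -6.2] Mtool [ 0.54  0.09 -0.48] torque@pivot 0.34 r 0.1266 bearing 109.24
```

Request:
play_rows(
  series=[0.1,-0.005,-0.063,0,0.2,0.1,0.002,-0.063,0,0.2,0.1,0,0,0,0,0.1,0,0,0,0],
)

```text
time_s: 15.3
tool_pos: [0.5279, 0.0015, 0.1959]
orientation: [-0.0, 0.609, 0.793, 0.0]
force: [-1.2, -2.9, 6.5]
grip_width: 0.27
grip_force: 60.0
```

```bash
python3 tq.py
```

```text
t 15.30 tcp [0.5279 0.0015 0.1959] yaw 104.96 Ftool [-2.5 -1.9 -6.5] Mtool [ 0.48  0.23 -0.46] torque@pivot 0.31 r 0.1266 bearing 105.79
```

Request:
play_rows(
  series=[0.1,-0.003,-0.063,0,0.2,0.1,0.002,-0.063,0,0.2,0.1,0,0,0,0,0.1,0,0,0,0],
)

```text
time_s: 15.8
tool_pos: [0.5206, -0.0003, 0.1959]
orientation: [-0.0, 0.633, 0.775, 0.0]
force: [-2.2, -2.5, 6.3]
grip_width: 0.27
grip_force: 60.0
```

```bash
python3 tq.py
```

```text
t 15.80 tcp [ 5.206e-01 -3.000e-04  1.959e-01] yaw 101.53 Ftool [-2.  -2.7 -6.3] Mtool [ 0.49  0.26 -0.44] torque@pivot 0.22 r 0.1265 bearing 102.34
```

Request:
play_rows(
  series=[0.1,-0.001,-0.064,0,0.2,0.1,0.002,-0.064,0,0.2,0.1,0,0,0,0,0.1,0,0,0,0],
)

```text
time_s: 16.3
tool_pos: [0.513, -0.0017, 0.1959]
orientation: [-0.0, 0.655, 0.755, 0.0]
force: [-2.3, -2.6, 7.4]
grip_width: 0.27
grip_force: 60.0
```

```bash
python3 tq.py
```

```text
t 16.30 tcp [ 0.513  -0.0017  0.1959] yaw 98.09 Ftool [-2.2 -2.6 -7.4] Mtool [ 0.46  0.3  -0.51] torque@pivot 0.30 r 0.1265 bearing 98.88
```

Request:
play_rows(
  series=[0.1,0,-0.064,0,0.2,0.1,0.002,-0.064,0,0.2,0.1,0,0,0,0,0.1,0,0,0,0],
)

```text
time_s: 16.8
tool_pos: [0.5054, -0.0026, 0.1959]
orientation: [-0.0, 0.678, 0.735, 0.0]
force: [-2.8, -2.5, 5.7]
grip_width: 0.269
grip_force: 60.0
```

```bash
python3 tq.py
```

```text
t 16.80 tcp [ 0.5054 -0.0026  0.1959] yaw 94.65 Ftool [-2.2 -3.  -5.7] Mtool [ 0.5   0.16 -0.47] torque@pivot 0.23 r 0.1264 bearing 95.42
```

Request:
play_rows(
  series=[0.1,0,-0.064,0,0.2,0.1,0.002,-0.064,0,0.2,0.1,0,0,0,0,0.1,0,0,0,0],
)

```text
time_s: 17.3
tool_pos: [0.4978, -0.003, 0.1959]
orientation: [-0.0, 0.7, 0.715, 0.0]
force: [-2.1, -3.0, 5.8]
grip_width: 0.271
grip_force: 60.0
```

```bash
python3 tq.py; python3 look.py 4
```

```text
t 17.30 tcp [ 0.4978 -0.003   0.1959] yaw 91.21 Ftool [-3.  -2.1 -5.8] Mtool [ 0.49  0.13 -0.47] torque@pivot 0.30 r 0.1264 bearing 91.95
t 17.30 tcp [ 0.4978 -0.003   0.1959] yaw 91.21 tilt [ 0.  0. -1.] F [-2.1 -3.   5.8] M [0.12 0.49 0.48] w 0.271 shift [ 0.397  1.174 -0.05 ] turn -4.014
after turn: shift [-0.337  1.192 -0.051]
0.03 mid -0.0009 z [-0.0235 -0.0215]
0.05 mid -0.0010 z [-0.0237 -0.0219]
0.07 mid -0.0012 z [-0.0243 -0.0224]
0.09 mid -0.0012 z [-0.0221 -0.0209]
0.1 mid -0.0015 z [-0.0238 -0.0209]
```

View pics/look4.png

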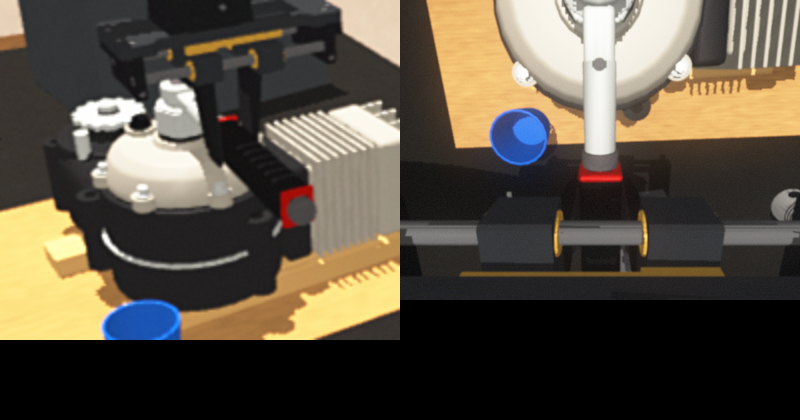

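The socket is still home and the tube straight after 0.60 rad of turning, so I carry on.

Request:
play_rows(
  series=[0.1,0,-0.064,0,0.2,0.1,0.002,-0.064,0,0.2,0.1,0,0,0,0,0.1,0,0,0,0],
)

```text
time_s: 17.9
tool_pos: [0.4903, -0.003, 0.196]
orientation: [0.0, 0.721, 0.693, 0.0]
force: [-0.9, -3.3, 6.1]
grip_width: 0.266
grip_force: 60.0
```

```bash
python3 tq.py
```

```text
t 17.90 tcp [ 0.4903 -0.003   0.196 ] yaw 87.79 Ftool [-3.4 -0.8 -6.1] Mtool [ 0.26  0.01 -0.61] torque@pivot 0.55 r 0.1263 bearing 88.56
```

Request:
play_rows(
  series=[0.1,0,-0.042,0,0.133,0.1,0.001,-0.042,0,0.133,0.1,0,0,0,0,0.1,0,0,0,0],
)

```text
time_s: 18.4
tool_pos: [0.4865, -0.0028, 0.1961]
orientation: [0.001, 0.734, 0.679, 0.001]
force: [4.7, -3.1, 3.5]
grip_width: 0.271
grip_force: 60.1
```

```bash
python3 tq.py
```

```text
t 18.40 tcp [ 0.4865 -0.0028  0.1961] yaw 85.54 Ftool [-2.7  4.9 -3.5] Mtool [-0.82 -0.03 -0.74] torque@pivot 1.14 r 0.1263 bearing 86.81
```

Seated: torque is up to about 1.1 N m. Smaller steps from here, watching the tube angle.

Request:
play_rows(
  series=[0.1,0,-0.042,0,0.133,0.1,0,0,0,0,0.1,0,0,0,0],
)

```text
time_s: 18.77
tool_pos: [0.4843, -0.0026, 0.1962]
orientation: [0.002, 0.741, 0.672, 0.002]
force: [6.1, -2.3, 3.7]
grip_width: 0.273
grip_force: 60.1
```

```bash
python3 tq.py; python3 look.py 5 | tail -5
```

```text
t 18.77 tcp [ 0.4843 -0.0026  0.1962] yaw 84.39 Ftool [-1.7  6.3 -3.6] Mtool [-1.1  -0.05 -0.76] torque@pivot 1.27 r 0.1263 bearing 85.81
0.03 mid -0.0009 z [-0.0234 -0.0214]
0.05 mid -0.0009 z [-0.0236 -0.0219]
0.07 mid -0.0012 z [-0.0241 -0.0222]
0.09 mid -0.0020 z [-0.022  -0.0208]
0.1 mid -0.0033 z [-0.0238 -0.0207]
```

Request:
play_rows(
  series=[0.1,0,-0.035,0,0.11,0.1,0,0,0,0,0.1,0,0,0,0],
)

```text
time_s: 19.25
tool_pos: [0.4827, -0.0024, 0.1963]
orientation: [0.002, 0.746, 0.665, 0.002]
force: [6.5, -2.3, 3.1]
grip_width: 0.27
grip_force: 60.0
```

```bash
python3 tq.py; python3 look.py 6 | tail -5
```

```text
t 19.25 tcp [ 0.4827 -0.0024  0.1963] yaw 83.43 Ftool [-1.6  6.8 -3. ] Mtool [-1.39  0.02 -0.6 ] torque@pivot 1.15 r 0.1262 bearing 85.11
0.03 mid -0.0008 z [-0.0234 -0.0214]
0.05 mid -0.0010 z [-0.0236 -0.0218]
0.07 mid -0.0011 z [-0.024 -0.022]
0.09 mid -0.0020 z [-0.0218 -0.0207]
0.1 mid -0.0039 z [-0.0238 -0.0206]
```

```bash
python3 - <<'E'
from h import *
C={}
for n in "3456":
    z=np.load(f"l_wrist_{n}.npz");W=z["W"]
    r={}
    for row in range(0,236,6):
        m=np.where(W[row,230:330,2]>.196)[0]+230
        if len(m)>8: r[row]=((m.min()+m.max())/2,m.max()-m.min(), np.median(W[row,m,2]))
    C[n]=r
for row in C["4"]:
    print(row,[tuple(np.round(C[n].get(row,(0,0,0)),3)) for n in "456"])
E
```

```text
0 [(np.float64(278.5), np.float64(97.0), np.float64(0.215)), (np.float64(276.5), np.float64(93.0), np.float64(0.217)), (np.float64(275.5), np.float64(91.0), np.float64(0.219))]
6 [(np.float64(278.5), np.float64(91.0), np.float64(0.205)), (np.float64(275.0), np.float64(90.0), np.float64(0.205)), (np.float64(274.0), np.float64(88.0), np.float64(0.208))]
12 [(np.float64(278.0), np.float64(84.0), np.float64(0.215)), (np.float64(274.5), np.float64(85.0), np.float64(0.215)), (np.float64(273.0), np.float64(84.0), np.float64(0.215))]
18 [(np.float64(278.5), np.float64(77.0), np.float64(0.216)), (np.float64(275.0), np.float64(78.0), np.float64(0.216)), (np.float64(273.5), np.float64(77.0), np.float64(0.216))]
24 [(np.float64(278.5), np.float64(71.0), np.float64(0.216)), (np.float64(275.5), np.float64(71.0), np.float64(0.216)), (np.float64(274.0), np.float64(72.0), np.float64(0.216))]
30 [(np.float64(278.5), np.float64(57.0), np.float64(0.217)), (np.float64(274.0), np.float64(60.0), np.float64(0.217)), (np.float64(273.0), np.float64(62.0), np.float64(0.217))]
36 [(np.float64(278.5), np.float64
[... 5339 characters left out ...]
64(280.0), np.float64(52.0), np.float64(0.218)), (np.float64(279.5), np.float64(51.0), np.float64(0.219)), (np.float64(280.0), np.float64(52.0), np.float64(0.218))]
222 [(np.float64(280.0), np.float64(52.0), np.float64(0.219)), (np.float64(279.5), np.float64(51.0), np.float64(0.22)), (np.float64(280.0), np.float64(52.0), np.float64(0.219))]
228 [(np.float64(280.0), np.float64(54.0), np.float64(0.219)), (np.float64(280.0), np.float64(54.0), np.float64(0.219)), (np.float64(280.5), np.float64(55.0), np.float64(0.219))]
234 [(np.float64(280.5), np.float64(57.0), np.float64(0.219)), (np.float64(280.5), np.float64(57.0), np.float64(0.219)), (np.float64(280.5), np.float64(57.0), np.float64(0.219))]
```

The tube angle from the pictures was about 0.05 and is now about 0.07. One more small step for margin.

Request:
play_rows(
  series=[0.1,0,-0.035,0,0.11,0.1,0,0,0,0,0.1,0,0,0,0],
)

```text
time_s: 19.73
tool_pos: [0.4812, -0.0022, 0.1964]
orientation: [0.003, 0.752, 0.659, 0.003]
force: [10.0, -2.6, 1.7]
grip_width: 0.269
grip_force: 60.0
```

```bash
python3 tq.py; python3 look.py 7 | tail -5; python3 - <<'E'
from h import *
W=np.load("l_wrist_7.npz")["W"]
for row in (12,18,24,42,84,108):
    m=np.where(W[row,230:330,2]>.196)[0]+230;print(row,(m.min()+m.max())/2)
E
```

```text
t 19.73 tcp [ 0.4812 -0.0022  0.1964] yaw 82.47 Ftool [-1.2 10.3 -1.6] Mtool [-1.72 -0.03 -0.59] torque@pivot 1.41 r 0.1261 bearing 84.40
0.03 mid -0.0008 z [-0.0233 -0.0214]
0.05 mid -0.0007 z [-0.0236 -0.0217]
0.07 mid -0.0010 z [-0.024 -0.022]
0.09 mid -0.0021 z [-0.0218 -0.0206]
0.1 mid -0.0044 z [-0.0237 -0.0205]
12 272.0
18 272.0
24 273.0
42 275.5
84 279.0
108 279.0
```

Tube angle is about 0.09 rad at 1.4 N m, so it has clicked. I back off to unload before lifting.

Request:
play_rows(
  series=[0.1,0,0.06,0,-0.19,0.1,0,0.06,0,-0.19,0.1,0,0.06,0,-0.19,0.1,0,0,-0.02,0,0.1,0,0,0,0],
)

```text
time_s: 20.45
tool_pos: [0.4892, -0.0029, 0.1962]
orientation: [-0.0, 0.723, 0.691, 0.0]
force: [2.3, -0.6, 2.0]
grip_width: 0.271
grip_force: 60.0
```

```bash
python3 tq.py
```

```text
t 20.45 tcp [ 0.4892 -0.0029  0.1962] yaw 87.41 Ftool [-0.5  2.3 -2. ] Mtool [-0.52  0.14 -0.4 ] torque@pivot 0.58 r 0.1263 bearing 88.06
```

Request:
play_rows(
  series=[0.1,0,0.06,0,-0.19,0.1,0,0,-0.03,0,0.1,0,0,-0.03,0,0.1,0,0,0,0],
)

```text
time_s: 20.95
tool_pos: [0.4918, -0.0028, 0.1977]
orientation: [-0.001, 0.713, 0.701, -0.001]
force: [2.8, 3.3, -8.3]
grip_width: 0.269
grip_force: 60.0
```

```bash
python3 tq.py
```

```text
t 20.95 tcp [ 0.4918 -0.0028  0.1977] yaw 89.06 Ftool [3.3 2.8 8.3] Mtool [-0.72 -0.16  0.25] torque@pivot -0.03 r 0.1261 bearing 89.23
```

Request:
play_rows(
  series=[0.1,0.01,0,-0.05,0,0.1,0,0,-0.06,0,0.1,0,0,-0.06,0,0.1,0,0,-0.06,0,0.1,0,0,0,0],
)

```text
time_s: 21.58
tool_pos: [0.4915, -0.0, 0.2097]
orientation: [-0.004, 0.713, 0.701, 0.0]
force: [6.5, 11.2, -14.7]
grip_width: 0.269
grip_force: 60.0
```

```bash
python3 tq.py
```

```text
t 21.57 tcp [ 0.4915 -0.      0.2097] yaw 89.08 Ftool [11.2  6.4 14.7] Mtool [-1.23  1.08  0.3 ] torque@pivot 0.21 r 0.1234 bearing 89.07
```

```bash
python3 look.py 8 | tail -5
```

```text
0.03 mid -0.0003 z [-0.0197 -0.0171]
0.05 mid -0.0003 z [-0.0174 -0.0155]
0.07 mid -0.0002 z [-0.0159 -0.014 ]
0.09 mid -0.0002 z [-0.012  -0.0107]
0.1 mid -0.0000 z [-0.012  -0.0099]
```

View pics/look8.png

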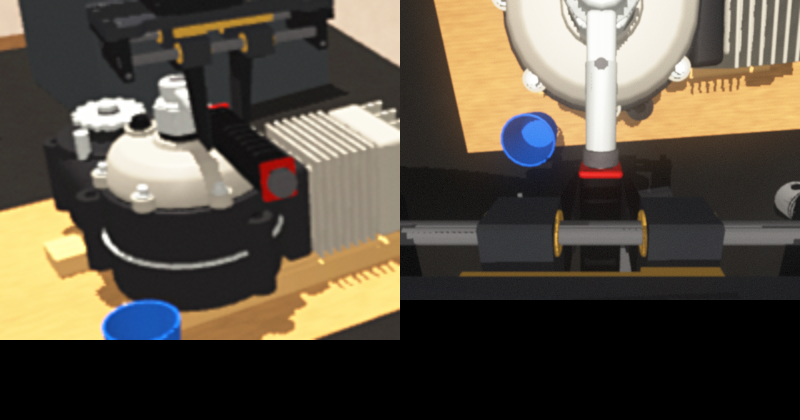

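The head is cocked on the plug: it stayed down while the handle rose about 0.1 rad. I'll level it again, let go, and re-grip near the balance point (82 mm) for a straighter pull.

Request:
play_rows(
  series=[0.1,-0.01,0,0.08,0,0.1,0,0,0.08,0,0.1,0,0,0.07,0,0.1,0,0,0,0,0.1,0,0,0,0],
)

```text
time_s: 22.3
tool_pos: [0.4926, -0.0036, 0.2001]
orientation: [-0.0, 0.713, 0.701, -0.001]
force: [-1.2, -0.8, 1.1]
grip_width: 0.27
grip_force: 60.0
```

```bash
python3 tq.py;python3 look.py 9 | tail -5
```

```text
t 22.30 tcp [ 0.4926 -0.0036  0.2001] yaw 89.09 Ftool [-0.8 -1.2 -1.1] Mtool [ 0.28  0.48 -0.24] torque@pivot 0.14 r 0.1269 bearing 89.58
0.03 mid -0.0007 z [-0.0226 -0.0199]
0.05 mid -0.0008 z [-0.0214 -0.0198]
0.07 mid -0.0009 z [-0.0215 -0.0195]
0.09 mid -0.0010 z [-0.0188 -0.0176]
0.1 mid -0.0010 z [-0.0187 -0.0175]
```

Request:
play_rows(
  series=[0.5,0,0,0,0,0.5,0,0,0,0,0.5,0,0,0,0,0.5,0.36,0,0,0,0.5,0.36,0,0,0,0.5,0,0,0,0,0.5,0,0,0,0],
)

```text
time_s: 23.28
tool_pos: [0.4937, 0.0395, 0.2003]
orientation: [0.0, 0.713, 0.701, -0.0]
force: [-0.3, -1.1, -0.4]
grip_width: 0.495
grip_force: 0.0
```

```bash
python3 tq.py; python3 - <<'E'
from h import *
p,d=grab_frame("wrist");W=cloud("wrist",d);q,R,o=pose();L=(W-q)@R
P=L[(abs(L[...,1])<.02)&(L[...,0]>.0)&(L[...,0]<.13)&(L[...,2]<0.02)&(L[...,2]>-.06)]
for x in np.arange(0,.11,.01):
    k=P[(P[:,0]>=x)&(P[:,0]<x+.01)]
    if len(k)>10: print(round(x,2),len(k),"mid %.4f"%np.percentile(k[:,1],[2,98]).mean(),"z",np.percentile(k[:,2],[5,50]).round(4))
s,_=grab_frame("side");o=np.zeros((420,800,3),np.uint8);o[:340,:400]=cv2.resize(s[90:260,100:300],None,fx=2,fy=2);o[:300,400:]=cv2.resize(p,(400,300));cv2.imwrite("pics/look10.png",o[...,::-1])
E
```

```text
t 23.27 tcp [0.4937 0.0395 0.2003] yaw 89.09 Ftool [-1.1 -0.3  0.4] Mtool [ 0.08 -0.14 -0.05] torque@pivot 0.02 r 0.0838 bearing 90.11
0.0 785 mid 0.0009 z [-0.0164 -0.0145]
0.01 824 mid 0.0005 z [-0.0169 -0.0152]
0.02 870 mid 0.0001 z [-0.0177 -0.0159]
0.03 949 mid -0.0001 z [-0.0188 -0.0163]
0.04 893 mid -0.0004 z [-0.0169 -0.0157]
0.05 972 mid -0.0006 z [-0.0175 -0.0164]
0.06 1611 mid -0.0012 z [-0.022  -0.0171]
0.07 2406 mid -0.0002 z [-0.0236 -0.022 ]
0.08 2578 mid 0.0004 z [-0.0242 -0.0227]
0.09 1962 mid -0.0010 z [-0.0239 -0.0215]
0.1 698 mid -0.0015 z [-0.0058 -0.0037]
```

Request:
play_rows(
  series=[0.5,0,0.02,0.07,-0.1,0.5,0,0,0.07,0,0.1,0,0,0,0,0.1,0,0,0,0,0.1,0,0,0,0,0.1,0,0,0,0,0.1,0,0,0,0],
)

```text
time_s: 24.25
tool_pos: [0.4949, 0.0399, 0.192]
orientation: [0.0, 0.707, 0.707, 0.0]
force: [-0.2, 0.1, 0.1]
grip_width: 0.189
grip_force: 60.0
```

```bash
python3 tq.py
```

```text
t 24.25 tcp [0.4949 0.0399 0.192 ] yaw 89.96 Ftool [ 0.1 -0.2 -0.1] Mtool [ 0.05 -0.14 -0.05] torque@pivot 0.04 r 0.0834 bearing 90.97
```

Request:
play_rows(
  series=[0.1,0,0,-0.05,0,0.1,0,0,-0.05,0,0.1,0,0,-0.05,0,0.1,0,0,0,0],
)

```text
time_s: 24.75
tool_pos: [0.4944, 0.0399, 0.2004]
orientation: [-0.001, 0.707, 0.707, -0.001]
force: [0.8, 2.1, -5.8]
grip_width: 0.189
grip_force: 60.0
```

```bash
python3 tq.py; python3 - <<'E'
from h import *
p,d=grab_frame("wrist");W=cloud("wrist",d);q,R,o=pose();L=(W-q)@R
P=L[(abs(L[...,1])<.02)&(L[...,0]>.0)&(L[...,0]<.13)&(L[...,2]<0.0)&(L[...,2]>-.06)]
for x in np.arange(0,.11,.01):
    k=P[(P[:,0]>=x)&(P[:,0]<x+.01)]
    if len(k)>10: print(round(x,2),len(k),"mid %.4f"%np.percentile(k[:,1],[2,98]).mean(),"z",np.percentile(k[:,2],[5,50]).round(4))
E
```

```text
t 24.75 tcp [0.4944 0.0399 0.2004] yaw 89.95 Ftool [2.1 0.8 5.8] Mtool [-0.15  0.15  0.05] torque@pivot 0.02 r 0.0834 bearing 90.59
0.0 1601 mid -0.0001 z [-0.0537 -0.0237]
0.01 2378 mid -0.0006 z [-0.054  -0.0244]
0.02 968 mid -0.0007 z [-0.0256 -0.0238]
0.03 1046 mid -0.0008 z [-0.0266 -0.0239]
0.04 1001 mid -0.0007 z [-0.0245 -0.0233]
0.05 1084 mid -0.0008 z [-0.025  -0.0239]
0.06 1755 mid -0.0009 z [-0.0294 -0.0244]
0.07 2667 mid -0.0001 z [-0.0309 -0.0293]
0.08 2881 mid -0.0001 z [-0.0312 -0.0299]
0.09 2061 mid -0.0006 z [-0.0309 -0.0285]
0.1 685 mid -0.0010 z [-0.0128 -0.0104]
```

It is coming off freely now. Lift clear.

Request:
play_rows(
  series=[0.1,0,0,-0.08,0,0.1,0,0,-0.1,0,0.1,0,0,-0.15,0,0.1,0,0,-0.3,0,0.1,0,0,-0.4,0,0.1,0,0,0,0],
)

```text
time_s: 25.55
tool_pos: [0.4965, 0.0398, 0.2665]
orientation: [0.002, 0.707, 0.707, 0.002]
force: [1.0, -0.3, -4.4]
grip_width: 0.187
grip_force: 60.0
```

```bash
cat > wr.py <<'E'
from h import *
plan([.545+.083*.155,-.138-.083*.988,.25],98.9)
p,d=grab_frame("wrist");W=cloud("wrist",d);q,R,o=pose();L=(W-q)@R;np.savez("wr.npz",p=p,W=W,L=L)
P=L[(abs(L[...,1])<.022)&(L[...,0]>.0)&(L[...,0]<.13)&(L[...,2]<0.0)&(L[...,2]>-.06)]
for x in np.arange(0,.11,.01):
    k=P[(P[:,0]>=x)&(P[:,0]<x+.01)]
    if len(k)>10: print(round(x,2),len(k),"mid %.4f"%np.percentile(k[:,1],[2,98]).mean(),"z",np.percentile(k[:,2],[5,50]).round(4))
H=L[(abs(L[...,1])<.03)&(L[...,0]>.05)&(L[...,0]<.13)&(L[...,2]<-.022)&(L[...,2]>-.05)]
print("head top x",np.percentile(H[:,0],[1,50,99]).round(4),"y",np.percentile(H[H[:,0]>.065][:,1],[1,99]).round(4))
E
python3 wr.py; python3 - <<'E'
from h import *
s,_=grab_frame("side");p=np.load("wr.npz")["p"];o=np.zeros((420,800,3),np.uint8);o[:340,:400]=cv2.resize(s[70:240,100:300],None,fx=2,fy=2);o[:300,400:]=cv2.resize(p,(400,300));cv2.imwrite("pics/look11.png",o[...,::-1])
E
```

```text
t 25.55 tcp [0.4965 0.0398 0.2665] yaw 89.95 tilt [ 0.006 -0.    -1.   ] F [ 1.  -0.3 -4.4] M [-0.11  0.04  0.04] w 0.187 shift [-4.328  1.025  0.283] turn -1.042
after turn: shift [-4.436  0.341  0.275]
0.0 1574 mid -0.0006 z [-0.0536 -0.0237]
0.01 2392 mid -0.0005 z [-0.0539 -0.0247]
0.02 965 mid -0.0007 z [-0.0258 -0.0241]
0.03 1047 mid -0.0008 z [-0.0269 -0.0243]
0.04 994 mid -0.0008 z [-0.025  -0.0238]
0.05 1095 mid -0.0008 z [-0.0256 -0.0245]
0.06 1754 mid -0.0010 z [-0.0302 -0.0254]
0.07 2840 mid -0.0004 z [-0.0317 -0.0301]
0.08 3105 mid -0.0001 z [-0.0322 -0.0308]
0.09 2137 mid -0.0011 z [-0.0319 -0.0292]
0.1 715 mid -0.0010 z [-0.0139 -0.0114]
head top x [0.0509 0.0781 0.0956] y [-0.0164  0.0146]
```

View pics/look11.png

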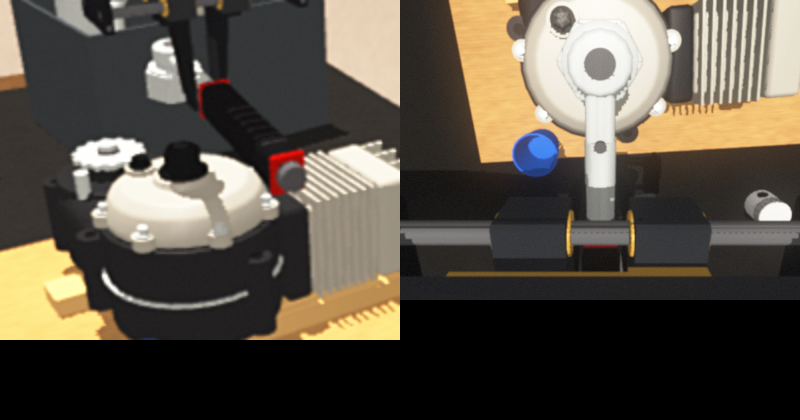

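Request:
play_rows(
  series=[0.1,0,0,0,-0.5,0.1,0,0,0,-0.483,0.1,-0.4,0.04,0,0,0.1,-0.75,0.07,0,0,0.1,-0.8,0.08,0,0,0.1,-0.8,0.08,0.2,0,0.1,-0.8,0.08,0.4,0,0.1,-0.6,0.06,0.5,0],
)

```text
time_s: 26.65
tool_pos: [0.5555, -0.2048, 0.1952]
orientation: [-0.0, 0.654, 0.757, -0.0]
force: [0.9, 0.4, -4.1]
grip_width: 0.186
grip_force: 60.0
```

Request:
play_rows(
  series=[0.1,-0.3,0.02,0.5,0,0.1,0,0,0.5,0,0.1,0,0,0.4,0,0.1,0,0,0.2,0,0.1,0,0,0,0,0.1,0,0,0,0],
)

```text
time_s: 27.4
tool_pos: [0.5601, -0.2208, 0.1019]
orientation: [0.001, 0.653, 0.757, 0.0]
force: [0.3, -0.1, -4.2]
grip_width: 0.19
grip_force: 60.0
```

```bash
python3 wr.py; python3 - <<'E'
from h import *
plan([.5611,-.2211,.036],98.4)
z=np.load("wr.npz");L=z["L"];q,R,o=pose()
# saddle at 62mm: height ~.066 world -> find saddle points both sides of tube
zz=q[2]-L[...,2]
k=L[(abs(L[...,1])<.04)&(L[...,0]>-.01)&(L[...,0]<.06)&(zz>.035)&(zz<.078)]
print("saddle",len(k));
if len(k): print(np.percentile(k,[2,50,98],axis=0).round(4)); print("left",np.percentile(k[k[:,1]<0],[2,98],axis=0).round(4),"right",np.percentile(k[k[:,1]>0],[2,98],axis=0).round(4))
# tray walls: z about .02
k=L[(abs(L[...,1])<.075)&(L[...,0]>0)&(L[...,0]<.15)&(zz>.014)&(zz<.026)];print("wall",len(k))
for x in(.0,.02,.04,.06,.08,.1,.12):
    j=k[(k[:,0]>=x)&(k[:,0]<x+.02)]
    if len(j): print(x,[np.median(j[s*j[:,1]>.03][:,1]).round(4) if (s*j[:,1]>.03).sum()>5 else None for s in(-1,1)])
E
```

```text
t 27.40 tcp [ 0.5601 -0.2208  0.1019] yaw 98.40 tilt [ 0.002 -0.001 -1.   ] F [ 0.3 -0.1 -4.2] M [-0.07  0.04  0.01] w 0.190 shift [ 0.016 -0.03  -2.469] turn -0.058
after turn: shift [ 0.019 -0.034 -2.469]
0.0 1533 mid -0.0008 z [-0.0536 -0.0237]
0.01 2442 mid -0.0008 z [-0.0541 -0.0247]
0.02 953 mid -0.0009 z [-0.026  -0.0241]
0.03 1046 mid -0.0010 z [-0.0269 -0.0243]
0.04 993 mid -0.0010 z [-0.025  -0.0238]
0.05 1080 mid -0.0011 z [-0.0257 -0.0245]
0.06 1779 mid -0.0012 z [-0.0302 -0.0252]
0.07 2832 mid -0.0006 z [-0.0317 -0.0301]
0.08 3093 mid -0.0002 z [-0.0322 -0.0308]
0.09 2119 mid -0.0013 z [-0.0319 -0.0293]
0.1 735 mid -0.0014 z [-0.0138 -0.0116]
head top x [0.0508 0.0783 0.0957] y [-0.0166  0.0143]
t 27.45 tcp [ 0.5602 -0.2209  0.1022] yaw 98.40 tilt [ 0.002 -0.001 -1.   ] F [ 0.6 -0.2 -4.6] M [-0.03  0.01 -0.03] w 0.189 shift [-0.004  0.011  1.104] turn 0.000
after turn: shift [-0.006  0.014  1.104]
saddle 864
[[ 0.0149 -0.0224  0.0356]
 [ 0.0229 -0.0137  0.0401]
 [ 0.0269  0.0202  0.0645]]
left [[ 0.0148 -0.0228  0.0356]
 [ 0.0267 -0.0137  0.0648]] right [[0.0152 0.0116 0.0357]
 [0.0269 0.0204 0.0643]]
wall 2985
0.0 [np.float64(-0.0514), np.float64(0.0494)]
0.02 [np.float64(-0.0516), np.float64(0.0492)]
0.04 [np.float64(-0.0518), np.float64(0.0491)]
0.06 [np.float64(-0.0519), np.float64(0.0489)]
0.08 [np.float64(-0.052), np.float64(0.0488)]
0.1 [np.float64(-0.0497), np.float64(0.0476)]
```

Tube and saddle agree within 0.5 mm across and along. Lowering.

Request:
play_rows(
  series=[0.1,0,0,0.2,0,0.1,0,0,0.25,0,0.1,0,0,0.25,0,0.1,0,0,0.15,0,0.1,0,0,0.1,0,0.1,0,0,0.05,0,0.1,0,0,0,0],
)

```text
time_s: 28.32
tool_pos: [0.56, -0.2208, 0.0414]
orientation: [0.001, 0.653, 0.757, 0.0]
force: [0.2, 1.7, -1.8]
grip_width: 0.187
grip_force: 60.0
```

Request:
play_rows(
  series=[0.1,0,0,0.05,0,0.1,0,0,0.03,0,0.1,0,0,0,0,0.1,0,0,0,0],
)

```text
time_s: 28.82
tool_pos: [0.56, -0.2207, 0.0376]
orientation: [0.001, 0.653, 0.757, 0.0]
force: [-2.6, 2.4, 4.6]
grip_width: 0.188
grip_force: 60.0
```

```bash
python3 wr.py
```

```text
t 28.82 tcp [ 0.56   -0.2207  0.0376] yaw 98.39 tilt [ 0.001 -0.    -1.   ] F [-2.6  2.4  4.6] M [-0.07  0.41 -0.01] w 0.188 shift [ 0.015 -0.029 -3.541] turn -0.059
after turn: shift [ 0.017 -0.033 -3.541]
0.0 1555 mid -0.0008 z [-0.0533 -0.0233]
0.01 3153 mid -0.0007 z [-0.0524 -0.0236]
0.02 2449 mid -0.0006 z [-0.0277 -0.0215]
0.03 1052 mid -0.0008 z [-0.0243 -0.0218]
0.04 974 mid -0.0008 z [-0.0217 -0.0205]
0.05 1076 mid -0.0008 z [-0.0217 -0.0205]
0.06 1774 mid -0.0009 z [-0.0252 -0.0204]
0.07 2616 mid -0.0004 z [-0.0262 -0.0246]
0.08 2881 mid -0.0003 z [-0.0262 -0.0247]
0.09 1884 mid -0.0009 z [-0.0255 -0.0234]
0.1 493 mid -0.0008 z [-0.0066 -0.004 ]
head top x [0.0653 0.0812 0.0962] y [-0.0163  0.0146]
```

The nose sits about 3.5 mm low, so the tail may be riding on the rear saddle. Taking a look.

```bash
python3 - <<'E'
from h import *
s,d=grab_frame("side");W=cloud("side",d)
o=np.zeros((600,800,3),np.uint8);o[:600]=cv2.resize(s[255:405,240:440],(800,600),interpolation=cv2.INTER_CUBIC)
cv2.imwrite("pics/rest.png",o[...,::-1])
W0=np.load("side.npz")["W"]
v=np.array([.151,-.9885]);
for n,w in(("before",W0),("now",W)):
    P=w[(w[...,2]>.045)&(w[...,2]<.1)&(w[...,0]>.5)&(w[...,0]<.64)&(w[...,1]<-.1)&(w[...,1]>-.42)]
    S=(P[:,:2]-[.5486,-.1391])@v;t=(P[:,:2]-[.5486,-.1391])@[.9885,.151]
    for a in(-.01,.03,.15,.17,.19,.21,.24,.25):
        k=(S>a)&(S<a+.01)&(abs(t)<.03)
        if k.sum()>5:print(n,a,k.sum(),"z98 %.4f"%np.percentile(P[k,2],98),"t %.4f %.4f"%tuple(np.percentile(t[k],[3,97])))
E
```

```text
before -0.01 84 z98 0.0642 t -0.0168 0.0135
before 0.03 54 z98 0.0596 t -0.0087 0.0068
before 0.15 138 z98 0.0683 t -0.0130 0.0087
before 0.17 149 z98 0.0689 t -0.0128 0.0084
before 0.19 153 z98 0.0682 t -0.0129 0.0098
before 0.21 153 z98 0.0687 t -0.0130 0.0088
before 0.24 182 z98 0.0681 t -0.0131 0.0090
before 0.25 213 z98 0.0682 t -0.0126 0.0108
now 0.03 12 z98 0.0603 t -0.0076 0.0067
now 0.15 140 z98 0.0683 t -0.0136 0.0092
now 0.17 148 z98 0.0686 t -0.0137 0.0080
now 0.19 153 z98 0.0689 t -0.0137 0.0077
now 0.21 160 z98 0.0682 t -0.0140 0.0081
now 0.24 189 z98 0.0685 t -0.0143 0.0088
now 0.25 220 z98 0.0684 t -0.0141 0.0099
```

View pics/rest.png

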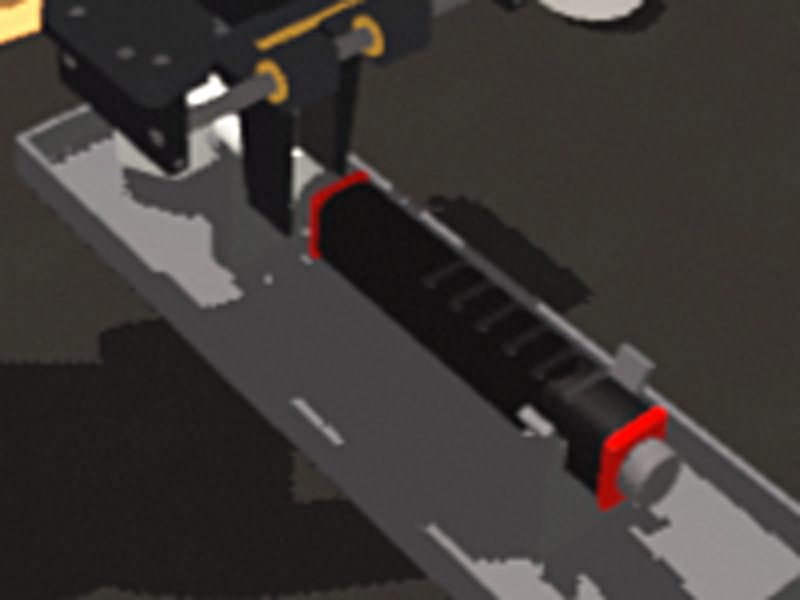

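The handle heights match the start picture, so the wrench is seated and level. Release and withdraw.

Request:
play_rows(
  series=[0.5,0,0,0,0,0.5,0,0,0,0,0.5,0,0,0,0,0.5,0,0,-0.3,0,0.5,0,0,-0.6,0,0.5,0,0,-0.9,0,0.5,0,0,-0.9,0,0.5,0,0,-0.5,0],
)

```text
time_s: 29.92
tool_pos: [0.5606, -0.2211, 0.2336]
orientation: [0.003, 0.653, 0.757, 0.001]
force: [1.6, 0.0, 0.1]
grip_width: 0.498
grip_force: 0.0
```

```bash
python3 - <<'E'
from h import *
o=status.get_obs();print(o["time_s"],o["tool_pos"],o["grip_width"],np.round(o["force"],1))
s,d=grab_frame("side");W=cloud("side",d);W0=np.load("side.npz")["W"]
v=np.array([.151,-.9885])
for n,w in(("before",W0),("now",W)):
    P=w[(w[...,2]>.045)&(w[...,2]<.1)&(w[...,0]>.5)&(w[...,0]<.64)&(w[...,1]<-.1)&(w[...,1]>-.42)]
    S=(P[:,:2]-[.5486,-.1391])@v;t=(P[:,:2]-[.5486,-.1391])@[.9885,.151]
    print(n,"ends",np.percentile(S,[.5,99.5]).round(4),end=" ")
    for a in(-.01,.03,.08,.15,.19,.24):
        k=(S>a)&(S<a+.01)&(abs(t)<.03)
        if k.sum()>5:print(a,"z %.4f t %.4f %.4f;"%(np.percentile(P[k,2],98),*np.percentile(t[k],[3,97])),end=" ")
    print()
E
```

```text
29.925 [ 0.56058698 -0.22112884  0.23356556] 0.49778871755683013 [1.6 0.  0.1]
before ends [-0.0098  0.2637] -0.01 z 0.0642 t -0.0168 0.0135; 0.03 z 0.0596 t -0.0087 0.0068; 0.08 z 0.0625 t -0.0093 0.0049; 0.15 z 0.0683 t -0.0130 0.0087; 0.19 z 0.0682 t -0.0129 0.0098; 0.24 z 0.0681 t -0.0131 0.0090; 
now ends [-0.0093  0.2653] -0.01 z 0.0644 t -0.0163 0.0140; 0.03 z 0.0603 t -0.0085 0.0069; 0.08 z 0.0622 t -0.0094 0.0058; 0.15 z 0.0684 t -0.0136 0.0094; 0.19 z 0.0684 t -0.0136 0.0086; 0.24 z 0.0682 t -0.0139 0.0082;
```

```bash
python3 -c "
from cell import ticket
print(ticket.finish_job())"
```

```text
the job is handed in; nothing more can be done
None
```

I tightened the plug until the wrench clicked, with the handle bent about 0.09 rad, well short of its stop. The wrench is back in its saddles within about 2 mm of where it started, and I handed the job in at about 30 s. The interface returned no verdict.

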